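# Clear, load and lock the air-filter drying turntable

## Robot

A 6-joint arm with a two-finger parallel gripper is mounted at the origin on the work surface. World frame = base frame: x ahead of the robot, y to its left, z up, the work surface at z = 0. Lengths are in m, angles in rad, forces in N, time in s.
With the tool pointing down it reaches from about 0.35 to 0.775 m from the base axis. Payload 7.3 kg.
Tool frame: the origin (TCP) lies at the centre of the arm's flange, where the gripper is bolted on; the fingertips stand 178 mm ahead of it and the grasp point (between the pads) lies robot.pinch_z ahead of it (robot.pinch_z is the distance from the TCP to the grasp point, in m); x points along the fingers, z is the direction in which the jaws open and shut, and the axes are right-handed (so a half turn about x gives the same grasp; the last joint's range is limited). The gripper opens to 92 mm and grips with 3 to 60 N. Pads are 19 mm wide; open, the fingers measure 130 mm over their backs; the gripper's body (75 mm by 190 mm) begins 47 mm behind the grasp point.
Start: joints at [1.148, 0.342, 1.524, -0, 1.275, -0.146], TCP at [0.143, 0.505, 0.405] pointing down, gripper open.
Joint ranges: [-2.53, 2.53], [-0.77, 2.02], [0.04, 2.7], [-1, 4.14], [0.28, 2.66], [-3.11, 3.11]. Speed limits (rad/s): [2.57, 2.57, 3.14, 3.14, 3.14, 3.14].

## Interface

Orientations are given as [roll, pitch, yaw] about the fixed x, y, z axes, in that order (R = Rz(yaw) Ry(pitch) Rx(roll)).
In Python, from cell import robot gives the robot as it stands.
- The arm moves only by the shell command python3 -m jog 'ROWS' [FORCE]. ROWS is JSON, a list of rows, each an object of numbers: "fingers": the closure, from 0 (fully open) to 1 (shut); "x", "y", "z": the shift along the tool's x, y, z in cm; "spin": the turn about the tool's x in degrees. A call has 1 to 5 rows; each row is the pose to reach, as a shift and turn from the pose commanded when the call began, along the tool's axes at that moment; what a row does not reach only later rows make up. A row lasts 1/8 s, in which the tool goes at most 62.5 mm and 10.7 degrees, less where a joint would pass 70% of its speed; a pose out of reach is approached as far as the arm can. A call with a gripper value outside its range is refused whole. The fingers move at their own pace and stop on an object; FORCE is the grip in N (left out, the last holds). Time passes only in rows, so rows that repeat a pose let the fingers close. It gives the time, the measured TCP pose, the force and the opening at its end, in the units of the state.
- robot.observe(): the state, without advancing time (a new reading comes with each control period).
- robot.read_camera(name): name is "side" or "top"; returns a dict with "color" (400x640x3 uint8, red, green, blue), "mtx" (3x3 intrinsics, pixels), "view" (4x4, takes a point from world to camera coordinates). Camera axes: x right, y down, z forward; pixel columns grow to the right and rows downward; lengths in m; the calibration is good to about 2 mm. A picture is of the moment at which its call begins. There is no depth.
- robot.hand_in(): hands the job in, once; it reports no verdict.
Trained networks look in a picture, given as the dict that the camera call returned (one of the last four; its "shot" number tells which), for a name from the list of things; names that differ only in an ending like _2 or _b are one class to them, and where a whole thing is asked for, a point or a joint stands for the part that bears it (a point fixed in the world has none). Each returns a list of dicts, best first, with "conf" (0 to 1); they miss things now and then, are a little off and sometimes report something else, mostly with a low value. They report only what shows in the picture. A call takes as long as a camera call.
- robot.look_for(target, picture): "xy" ([column, row] in pixels, amid what is visible of it).
The state is a dict: "time": time; "qpos": joint angles; "qvel": joint speeds; "joint_efforts": joint torques, N m; "tool_pos": TCP position; "tool_rot": TCP orientation; "contact_force": force on the tool from outside, world axes, zero at the start; "torque": the same for the moment, N m; "opening": finger opening in m.
Only numpy, scipy, OpenCV 4.12 (cv2) and the standard library are available. Lean on these libraries where they do the work, as an engineer would, in place of code of your own. Each camera call takes 0.05 s, during which the arm holds its last target. There are 200 camera calls.

## Task

First clear the wheel bearings off the drying turntable into the parts tray. Then, shortest first and one at a time, stand each pod air filter neck down on the pad at the loading mark, let it go slowly and see that it stands still by itself, then turn the table slowly by its hub until it clicks in with that filter in front of the air nozzle. When all filters stand on their own pads, the tallest at the nozzle, turn the lock knob clockwise until its torque limiter clicks, then stop; let no filter fall over and leave the other things on the bench alone.

Things in the scene. Friction and masses are not known exactly. Their poses are not given: they have to be found in the camera images.
- station: Fixed drying station. Origin: on the bench under the turntable's axis; z up; yaw within 0.4 rad of the world's. A yellow loading mark is at its -x side (nearest the robot). Air nozzle: black 50 x 36 x 30 mm head on a post at (-110, -155) mm in this frame, top at 120 mm. Lock pedestal, 60 mm square, at (0, -225) mm, top at 46 mm, carries the lock knob.
- turntable (a joint): Angle of the round aluminium turntable (280 mm across, flat top 30 mm above the bench), positive anticlockwise from above, endless, 0 at the start. Detents every 60 degrees (1.047 rad), at 0 too: 0.15 N m gets it past halfway; let go, it settles in the next to within 0.03 rad. In a detent one pad is at the loading mark and one at the nozzle. Turn it smoothly, or filters shift or topple.
- hub (a point): Middle of the hexagonal black hand grip on the turntable's axis: 40 mm across flats, 35 mm tall, its top 140 mm above the bench (this point is 125 mm above it), on a 26 mm steel column. Turns with the turntable; its x axis is square to one pair of flats, the other pairs are at 60 degrees.
- load (a point): Fixed point on top of the turntable at the loading mark, 100 mm from the axis on the station's -x side: centre of the pad that is to be loaded. Same axes as the station.
- nozzle (a point): Fixed point on top of the turntable in front of the air nozzle, one detent (60 degrees) anticlockwise from above from the loading mark: where a pad's centre comes to rest.
- lock_screw (a joint): Angle of the lock's screw, grows as the lock knob is turned clockwise from above; starts between 0.9 and 1.9 rad, ends at a hard stop at 2.6 rad (locked). Turns easily (0.12 N m), carrying the knob with it; when the clutch clicks it may spring back up to 0.25 rad, which is still locked.
- lock_clutch (a joint): Angle of the lock knob relative to its screw (torque limiter): about 0 until the screw is at its stop; from there the knob resists with up to about 0.45 N m and then slips clockwise in clicks of 30 degrees (0.524 rad): about 0.52 after one click, 1.05 after two, 1.57 after three. The knob's whole turn is the sum of both joints.
- lock_grip (a point): Lock knob: black bar 50 mm long (along this point's x axis), 15 mm wide (y) and 32 mm tall on a 48 mm disc 10 mm thick. This point is on its vertical axis, 82 mm above the bench; the bar's top is at 96 mm, the disc's top at 64 mm. Turns with the knob.
- pad0 (a point): Centre of rubber pad 0 (black, 70 mm across, flush, 100 mm from the axis) on the turntable's top (30 mm above the bench); turns with it. At the loading mark at the start.
- pad1 (a point): Centre of rubber pad 1 (black, 70 mm across, flush, 100 mm from the axis) on the turntable's top (30 mm above the bench); turns with it. 60 degrees anticlockwise from above from pad 0.
- pad2 (a point): Centre of rubber pad 2 (black, 70 mm across, flush, 100 mm from the axis) on the turntable's top (30 mm above the bench); turns with it. 120 degrees anticlockwise from above from pad 0.
- pad3 (a point): Centre of rubber pad 3 (black, 70 mm across, flush, 100 mm from the axis) on the turntable's top (30 mm above the bench); turns with it. 180 degrees anticlockwise from above from pad 0.
- pad4 (a point): Centre of rubber pad 4 (black, 70 mm across, flush, 100 mm from the axis) on the turntable's top (30 mm above the bench); turns with it. 240 degrees anticlockwise from above from pad 0.
- pad5 (a point): Centre of rubber pad 5 (black, 70 mm across, flush, 100 mm from the axis) on the turntable's top (30 mm above the bench); turns with it. 300 degrees anticlockwise from above from pad 0.
- filter_66: Pod air filter, 66 mm tall, about 180 g, top-heavy, stands upright on its neck; may be absent. From below: black rubber neck 38 mm across and 20 mm tall, grey pleated body 56 mm across, steel cap 58 mm across and 14 mm tall with straight sides (grip it there). Origin: centre of the neck's underside; z axis up to the cap. All filters have the same widths and differ only in height.
- filter_87: Pod air filter, 87 mm tall, about 180 g, top-heavy, stands upright on its neck; may be absent. From below: black rubber neck 38 mm across and 20 mm tall, grey pleated body 56 mm across, steel cap 58 mm across and 14 mm tall with straight sides (grip it there). Origin: centre of the neck's underside; z axis up to the cap. All filters have the same widths and differ only in height.
- filter_108: Pod air filter, 108 mm tall, about 180 g, top-heavy, stands upright on its neck; may be absent. From below: black rubber neck 38 mm across and 20 mm tall, grey pleated body 56 mm across, steel cap 58 mm across and 14 mm tall with straight sides (grip it there). Origin: centre of the neck's underside; z axis up to the cap. All filters have the same widths and differ only in height.
- tray: Fixed open steel parts tray on the bench, 140 x 140 mm, 30 mm tall, walls and floor 4 mm. Origin: centre of its underside; x and y along its sides.
- bearing_a: Sealed wheel bearing, a steel disc 50 mm across and 16 mm thick, about 140 g, lying flat on the turntable at the start; may be absent. Origin: centre of its underside, z axis square to its faces.
- bearing_b: Sealed wheel bearing, a steel disc 50 mm across and 16 mm thick, about 140 g, lying flat on the turntable at the start; may be absent. Origin: centre of its underside, z axis square to its faces.
- oil_bottle: Bystander, not part of the job: white oil bottle, 60 mm across, 160 mm tall, standing. Origin in or under its middle.
- spray_can: Bystander, not part of the job: bare aluminium spray can, 56 mm across, 170 mm tall, standing. Origin in or under its middle.
- bolt_jar: Bystander, not part of the job: glass jar with steel lid, 60 mm across, 70 mm tall, standing. Origin in or under its middle.
- sprocket: Bystander, not part of the job: dark steel sprocket, 92 mm across, 12 mm thick, lying flat. Origin in or under its middle.

How it is judged:
On the way, in this order (a step that is already met when the one before it is completed fails the run):
1. the bearings lie in the parts tray (x of bearing_a in the frame of tray between -0.06 and 0.06 m and y of bearing_a in the frame of tray between -0.06 and 0.06 m and z of each of bearing_a, bearing_b in the frame of tray below 0.03 m and linear speed of each of bearing_a, bearing_b below 0.03 m/s and x of bearing_b in the frame of tray between -0.06 and 0.06 m and y of bearing_b in the frame of tray between -0.06 and 0.06 m and contact force between the fingers and bearing_a below 0.1 N and contact force between the fingers and bearing_b below 0.1 N), for 0.3 s.
2. the 66 mm filter stands by itself, let go and still, on the pad at the loading mark (horizontal distance between filter_66 and load below 0.014 m and height (world z) of filter_66 between 0.026 and 0.036 m and angle between filter_66's own z axis and vertical below 0.06 rad and linear speed of filter_66 below 0.02 m/s and angular speed of filter_66 below 0.15 rad/s and contact force between the fingers and filter_66 below 0.1 N), for 0.5 s.
3. the turntable has brought the 66 mm filter to rest, standing, in front of the air nozzle (horizontal distance between filter_66 and nozzle below 0.02 m and height (world z) of filter_66 between 0.026 and 0.036 m and angle between filter_66's own z axis and vertical below 0.06 rad and linear speed of filter_66 below 0.02 m/s and angular speed of filter_66 below 0.15 rad/s and contact force between the fingers and filter_66 below 0.1 N), for 0.5 s.
4. the 87 mm filter stands by itself, let go and still, on the pad at the loading mark (horizontal distance between filter_87 and load below 0.014 m and height (world z) of filter_87 between 0.026 and 0.036 m and angle between filter_87's own z axis and vertical below 0.06 rad and linear speed of filter_87 below 0.02 m/s and angular speed of filter_87 below 0.15 rad/s and contact force between the fingers and filter_87 below 0.1 N), for 0.5 s.
5. the turntable has brought the 87 mm filter to rest, standing, in front of the air nozzle (horizontal distance between filter_87 and nozzle below 0.02 m and height (world z) of filter_87 between 0.026 and 0.036 m and angle between filter_87's own z axis and vertical below 0.06 rad and linear speed of filter_87 below 0.02 m/s and angular speed of filter_87 below 0.15 rad/s and contact force between the fingers and filter_87 below 0.1 N), for 0.5 s.
6. the 108 mm filter stands by itself, let go and still, on the pad at the loading mark (horizontal distance between filter_108 and load below 0.014 m and height (world z) of filter_108 between 0.026 and 0.036 m and angle between filter_108's own z axis and vertical below 0.06 rad and linear speed of filter_108 below 0.02 m/s and angular speed of filter_108 below 0.15 rad/s and contact force between the fingers and filter_108 below 0.1 N), for 0.5 s.
7. the turntable has brought the 108 mm filter to rest, standing, in front of the air nozzle (horizontal distance between filter_108 and nozzle below 0.02 m and height (world z) of filter_108 between 0.026 and 0.036 m and angle between filter_108's own z axis and vertical below 0.06 rad and linear speed of filter_108 below 0.02 m/s and angular speed of filter_108 below 0.15 rad/s and contact force between the fingers and filter_108 below 0.1 N), for 0.5 s.
8. the lock knob is screwed home and its torque limiter has clicked (value of joint lock_screw above 2.3 rad and value of joint lock_clutch between 0.4 and 1.85 rad), for 0.2 s.
At the end, for the whole second after the job is handed in: Bearings in the tray; each filter upright (0.06 rad), still, within 18 mm of a pad centre on the turntable, the tallest within 20 mm of the nozzle point; table at rest in a detent; lock screw home (over 2.3 rad), its clutch slipped one to three clicks (0.4 to 1.85 rad) (all of step 7 and all of step 8 and x of bearing_a in the frame of tray between -0.06 and 0.06 m and y of bearing_a in the frame of tray between -0.06 and 0.06 m and z of each of bearing_a, bearing_b in the frame of tray below 0.03 m and linear speed of each of bearing_a, bearing_b below 0.03 m/s and x of bearing_b in the frame of tray between -0.06 and 0.06 m and y of bearing_b in the frame of tray between -0.06 and 0.06 m and height (world z) of filter_66 between 0.026 and 0.036 m and angle between each of filter_66, filter_87's own z axis and vertical below 0.06 rad and linear speed of each of filter_66, filter_87 below 0.02 m/s and angular speed of each of filter_66, filter_87 below 0.15 rad/s and contact force between the fingers and filter_66 below 0.1 N and (horizontal distance between filter_66 and pad0 below 0.018 m or horizontal distance between filter_66 and pad1 below 0.018 m or horizontal distance between filter_66 and pad2 below 0.018 m or horizontal distance between filter_66 and pad3 below 0.018 m or horizontal distance between filter_66 and pad4 below 0.018 m or horizontal distance between filter_66 and pad5 below 0.018 m) and height (world z) of filter_87 between 0.026 and 0.036 m and contact force between the fingers and filter_87 below 0.1 N and (horizontal distance between filter_87 and pad0 below 0.018 m or horizontal distance between filter_87 and pad1 below 0.018 m or horizontal distance between filter_87 and pad2 below 0.018 m or horizontal distance between filter_87 and pad3 below 0.018 m or horizontal distance between filter_87 and pad4 below 0.018 m or horizontal distance between filter_87 and pad5 below 0.018 m) and (horizontal distance between filter_108 and pad0 below 0.018 m or horizontal distance between filter_108 and pad1 below 0.018 m or horizontal distance between filter_108 and pad2 below 0.018 m or horizontal distance between filter_108 and pad3 below 0.018 m or horizontal distance between filter_108 and pad4 below 0.018 m or horizontal distance between filter_108 and pad5 below 0.018 m) and horizontal distance between any of filter_87, filter_108 and nozzle below 0.02 m and horizontal distance between any of pad0, pad1, pad2, pad3, pad4, pad5 and load below 0.006 m and velocity of joint turntable between -0.05 and 0.05 rad/s); the robot touches nothing.
It fails at once if a filter falls over (angle between any of filter_66, filter_87, filter_108's own z axis and vertical above 0.8 rad).
It fails at once if the lock knob is turned on past its third click (value of joint lock_clutch above 1.85 rad).
It fails at once if a bystander is pushed more than 5 cm away (distance of any of oil_bottle, spray_can, bolt_jar, sprocket from where it was at the start of the episode above 0.05 m).
Of filter_66, filter_87, filter_108 only 2 to 3 are there at a start; the rules pass over those that are not, and their reading is None.
Of bearing_a, bearing_b only 1 to 2 are there at a start; the rules pass over those that are not, and their reading is None.
At some moment in a run one of bearing_a, bearing_b may be knocked a few centimetres aside while the robot is not near it.
It also fails if it takes over 210 s, if anything falls off the work surface, if the arm or the gripper's body presses on something with over 40 N, if the wrist force passes 120 N, or if a joint passes its speed limit or range.

## Working session

There is one attempt and no reset: what is moved stays moved. The work goes in short steps, Python scripts to look and compute and a shell command to move; the robot and the scene stay as the last step left them, time stands still between calls to the robot, and variables do not carry over. Pictures are saved under pics/ and viewed, on a budget of 14 in all, crops included, one or two more only if the job needs it, and the job is handed in when it is done.

```bash
ls; mkdir -p pics; cat > h.py <<'E'
import numpy as np, cv2
from cell import robot
def ray(p,xy):
    K,V=np.array(p['mtx']),np.array(p['view']); R,t=V[:3,:3],V[:3,3]
    d=R.T@np.linalg.solve(K,[xy[0],xy[1],1]); return -R.T@t,d
def at(p,xy,z):
    o,d=ray(p,xy); return o+d*(z-o[2])/d[2]
def proj(p,X):
    K,V=np.array(p['mtx']),np.array(p['view']); c=(V[:3,:3]@np.atleast_2d(X).T).T+V[:3,3]; c=c@K.T; return c[:,:2]/c[:,2:]
def tri(p1,a,p2,b):
    (o1,d1),(o2,d2)=ray(p1,a),ray(p2,b); A=np.stack([d1,-d2],1); s=np.linalg.lstsq(A,o2-o1,rcond=None)[0]
    x,y=o1+d1*s[0],o2+d2*s[1]; return (x+y)/2,np.linalg.norm(x-y)
def save(p,n,crop=None,f=1):
    im=p['color'][:,:,::-1]
    if crop: im=im[crop[1]:crop[3],crop[0]:crop[2]]
    cv2.imwrite('pics/'+n,cv2.resize(im,None,fx=f,fy=f,interpolation=cv2.INTER_CUBIC))
E
python3 - <<'E'
from h import *
np.set_printoptions(precision=4,suppress=True)
print(robot.observe(),robot.pinch_z)
T=robot.read_camera('top');S=robot.read_camera('side')
save(T,'t0.png',None,1.25);save(S,'s0.png',None,1.25)
np.save('t0.npy',T,allow_pickle=True);np.save('s0.npy',S,allow_pickle=True)
for p in (T,S):
    V=np.array(p['view']);print(-V[:3,:3].T@V[:3,3],p['mtx'])
for n in ['filter_66','filter_87','filter_108','bearing_a','tray','hub','lock_grip','turntable','oil_bottle','spray_can','bolt_jar','sprocket','station','pad0']:
    for k,p in (('T',T),('S',S)):
        print(n,k,[(np.round(d['xy'],1),round(d['conf'],2)) for d in robot.look_for(n,p)[:4]])
E
```

```text
pics
{'time': 0.0, 'qpos': array([ 1.148 ,  0.3427,  1.525 ,  0.    ,  1.2754, -0.146 ]), 'qvel': array([ 0.0021,  0.001 ,  0.0003,  0.0001,  0.0007, -0.0002]), 'joint_efforts': array([ -0.0004, -43.123 , -24.422 ,   0.0718,   0.0559,  -0.0001]), 'tool_pos': array([0.1434, 0.5049, 0.4041]), 'tool_rot': array([ 2.9909,  1.5693, -1.9982]), 'contact_force': array([-0.9138, -0.6227, -0.5341]), 'torque': array([-0.0118,  0.0502,  0.0077]), 'opening': 0.0918825408857936} 0.1592
[0.4574 0.0309 1.3863] [[493.1215   0.     323.6808]
 [  0.     493.1215 193.8774]
 [  0.       0.       1.    ]]
[ 0.0931 -0.6442  1.044 ] [[443.7419   0.     323.2594]
 [  0.     443.7419 197.9456]
 [  0.       0.       1.    ]]
filter_66 T [(array([240. , 154.7]), 0.95), (array([192.9, 189.2]), 0.94), (array([237.7, 197.7]), 0.83)]
filter_66 S [(array([314.8, 140.3]), 0.84), (array([282.4, 156.1]), 0.7), (array([271.6, 131.9]), 0.64), (array([247.5, 108.3]), 0.24)]
filter_87 T [(array([240. , 154.7]), 0.95), (array([192.9, 189.2]), 0.94), (array([237.7, 197.7]), 0.83)]
filter_87 S [(array([314.8, 140.3]), 0.84), 
[... 809 characters left out ...]
.3, 147. ]), 0.94)]
oil_bottle S [(array([298. , 116.5]), 0.95)]
spray_can T [(array([145.4, 202.5]), 0.63), (array([336.1, 194.4]), 0.32)]
spray_can S [(array([248.5, 107.5]), 0.98), (array([330.7, 217.5]), 0.4)]
bolt_jar T [(array([173.2, 242.7]), 0.94)]
bolt_jar S [(array([221.8, 137.7]), 0.62), (array([315.6, 141.2]), 0.4)]
sprocket T [(array([143. , 204.1]), 0.67), (array([475.2, 150.6]), 0.57)]
sprocket S [(array([449.6, 308.2]), 0.69), (array([330.9, 211.5]), 0.61)]
station T [(array([344.6, 198.8]), 0.81)]
station S [(array([331.9, 225.4]), 0.89)]
pad0 T [(array([333.4, 190.2]), 0.87)]
pad0 S [(array([333.5, 214.4]), 0.9), (array([315.6, 139.7]), 0.43), (array([334.2, 225.3]), 0.31)]
```

View pics/t0.png

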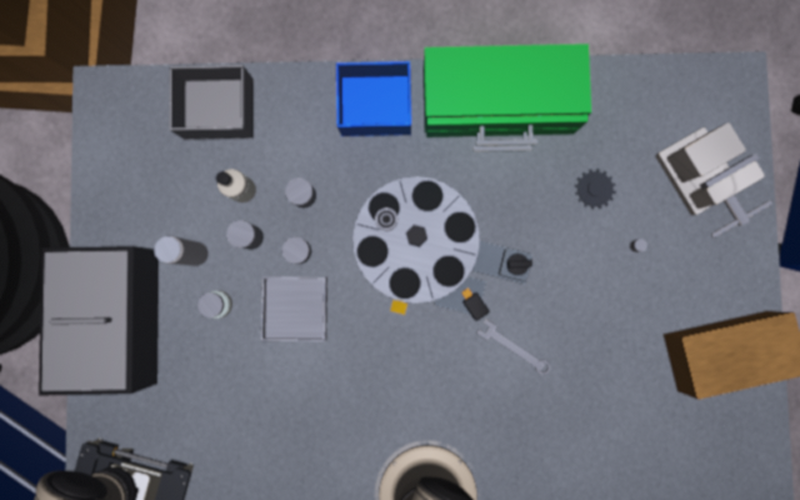

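View pics/s0.png

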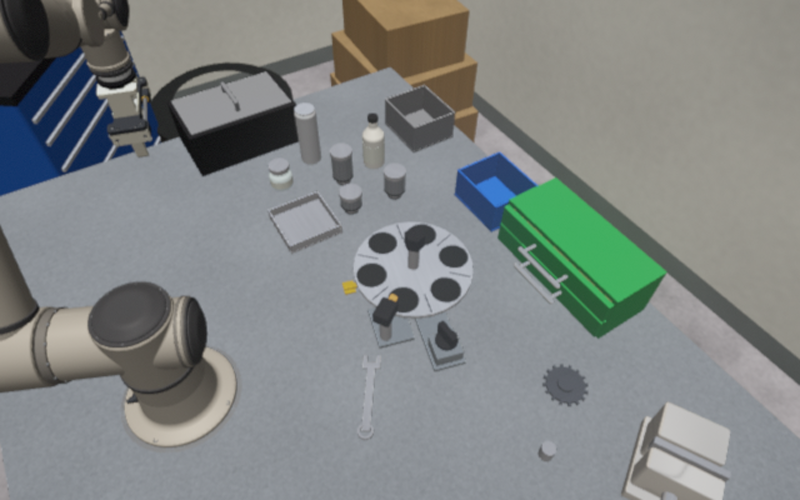

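Three filters (108 tallest at top px (241,235), 87 at (300,192), 66 at (295,250)), and one bearing at (386,218). The tray is at (295,309), the mark at (399,307) and the knob at (517,264), all in the 1.25x picture. Next I measure precisely.

```bash
cat > m.py <<'E'
from h import *
from scipy.optimize import least_squares
np.set_printoptions(precision=4,suppress=True)
T=np.load('t0.npy',allow_pickle=True).item();S=np.load('s0.npy',allow_pickle=True).item()
g=cv2.cvtColor(T['color'],cv2.COLOR_RGB2GRAY)
# pads: dark blobs
n,l,st,c=cv2.connectedComponentsWithStats((g[130:260,270:400]<55).astype(np.uint8))
P=[]
for i in range(1,n):
    if st[i,4]>200:
        q=c[i]+[270,130]; w=at(T,q,.03); print('blob',q,st[i,2:],w[:2]); P.append((q,st[i]))
hub=at(T,(337.2-3.6*0,194.6),.14); print('hub',hub)
for nm,z,pt,ps in [('f66',.066,(237.7,197.7),(271.6+8,157)),('f108',.108,(192.9,189.2),(271.6,131.9)),('f87',.087,(240,154.7),(314.8,140.3))]:
    print(nm,at(T,pt,z)[:2],'tri',tri(T,pt,S,ps) )
print('bear',at(T,(308.8,174.6),.046)[:2],'tray',at(T,(235.5,247),.03)[:2], 'knob',at(T,(413.5,211.3),.096)[:2],'mark',at(T,(399/1.25,307/1.25),.0)[:2])
E
python3 m.py; python3 - <<'E'
from h import *
T=np.load('t0.npy',allow_pickle=True).item()
save(T,'c0.png',(165,125,445,285),2.85)
E
```

```text
blob [341.5584 156.3455] [ 22  22 385] [ 0.6558 -0.0139]
blob [306.0673 162.0897] [ 23  18 223] [0.6418 0.0848]
blob [367.4872 181.4541] [ 22  22 392] [ 0.5845 -0.0839]
blob [297.5918 200.6939] [ 22  22 392] [0.5351 0.1099]
blob [358.5747 216.519 ] [ 22  22 395] [ 0.4883 -0.057 ]
blob [323.5151 226.2613] [ 22  23 398] [0.4635 0.0398]
hub [0.5423 0.0029 0.14  ]
f66 [0.5443 0.2686] tri (array([0.5411, 0.2743, 0.0466]), np.float64(0.010010230519736372))
f108 [0.566  0.3776] tri (array([0.5709, 0.3938, 0.0486]), np.float64(0.0002342174841734721))
f87 [0.6573 0.2578] tri (array([0.6591, 0.2606, 0.0727]), np.float64(0.0009010360965549977))
bear [0.605  0.0772] tray [0.4114 0.282 ] knob [ 0.4976 -0.1965] mark [0.4098 0.0531]
```

View pics/c0.png

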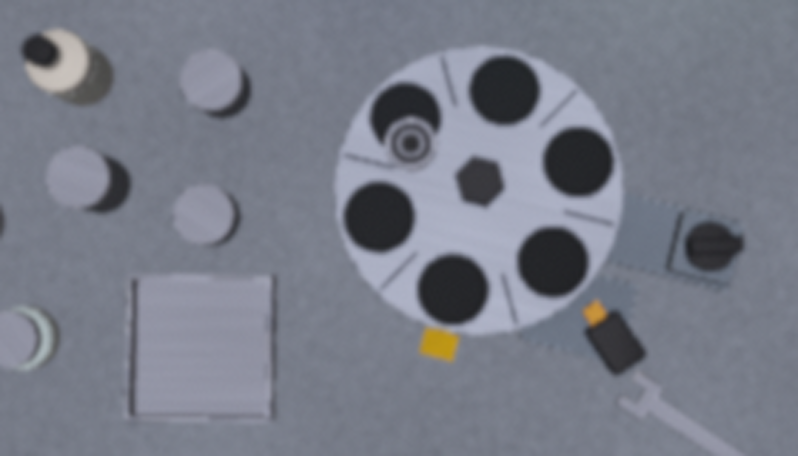

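The crop gives cap centres at (211,79), (78,178) and (205,214), the hub at (480,182), the bearing at (410,142) and the tray at (202,347). I'll fit the station from the pads and overlay all of it in both views.

```bash
cat > m2.py <<'E'
from h import *
from scipy.optimize import least_squares
np.set_printoptions(precision=4,suppress=True)
T=np.load('t0.npy',allow_pickle=True).item();S=np.load('s0.npy',allow_pickle=True).item()
f=2.85; px=lambda u,v:((u+.5)/f-.5+165,(v+.5)/f-.5+125)
pads=np.array([at(T,q,.03)[:2] for q in [(323.515,226.261),(358.575,216.519),(367.487,181.454),(341.558,156.346),(297.592,200.694)]]); ids=np.array([0,1,2,3,5])
def mod(p): a=p[2]+np.pi+ids*np.pi/3; return p[:2]+.1*np.c_[np.cos(a),np.sin(a)]
r=least_squares(lambda p:(mod(p)-pads).ravel(),[.56,.013,-.3]); C=r.x; print('station',C,'resid',r.fun)
a=C[2];R=np.array([[np.cos(a),-np.sin(a)],[np.sin(a),np.cos(a)]])
W=lambda x,y:C[:2]+R@[x,y]
print('hub px',at(T,px(480,182),.14)[:2],'load',W(-.1,0),'noz',W(-.05,-.0866),'lock',W(0,-.225),'nozzlehead',W(-.11,-.155))
F={'66':(.066,px(205,214)),'87':(.087,px(211,79)),'108':(.108,px(78,178))}
P={k:at(T,q,z)[:2] for k,(z,q) in F.items()}; print(P)
B=at(T,px(410,142),.046)[:2];tr=at(T,px(202,347),.03)[:2];print('bearing',B,'r',np.linalg.norm(B-C[:2]),'tray',tr)
ims=[]
for p,cr in ((T,(165,125,445,285)),(S,(205,90,395,300))):
    k=3; im=cv2.resize(p['color'][cr[1]:cr[3],cr[0]:cr[2],::-1],None,fx=k,fy=k,interpolation=cv2.INTER_CUBIC)
    def circ(c,z,rad,col):
        t=np.linspace(0,2*np.pi,60); q=(proj(p,np.c_[c[0]+rad*np.cos(t),c[1]+rad*np.sin(t),0*t+z])-cr[:2]+.5)*k
        cv2.polylines(im,[q.round().astype(int)],True,col,1)
    for n,c in P.items(): circ(c,int(n)/1000,.029,(0,255,0)); circ(c,0.0,.019,(0,0,255))
    circ(C[:2],.03,.14,(0,255,255)); circ(C[:2],.14,.022,(0,255,0)); circ(B,.046,.025,(0,255,0)); circ(W(0,-.225),.064,.024,(0,255,0)); circ(W(-.1,0),.03,.035,(0,0,255))
    sq=np.array([[-.07,-.07],[.07,-.07],[.07,.07],[-.07,.07]])+tr
    cv2.polylines(im,[((proj(p,np.c_[sq,0*sq[:,0]+.03])-cr[:2]+.5)*k).round().astype(int)],True,(255,255,0),1)
    ims.append(im)
cv2.imwrite('pics/o1.png',cv2.resize(ims[0],None,fx=.93,fy=.93)); cv2.imwrite('pics/o2.png',cv2.resize(ims[1],None,fx=.93,fy=.93))
E
python3 m2.py
```

```text
station [ 0.5597  0.013  -0.273 ] resid [-0.      0.0001 -0.0001  0.      0.      0.      0.0002 -0.0001 -0.0002
 -0.0001]
hub px [0.5579 0.013 ] load [0.4635 0.0399] noz [ 0.4882 -0.0569] lock [ 0.4991 -0.2037] nozzlehead [ 0.412  -0.1066]
{'66': array([0.5388, 0.2715]), '87': array([0.6636, 0.2612]), '108': array([0.5714, 0.3799])}
bearing [0.6053 0.0779] r 0.07935045112086145 tray [0.413  0.2819]
```

View pics/o1.png

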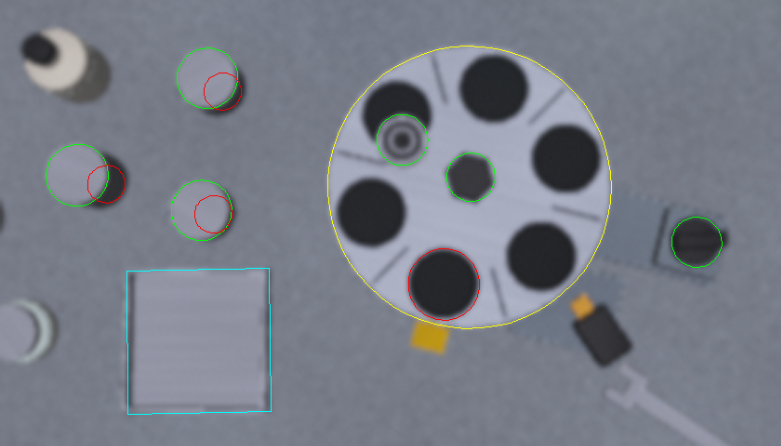

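View pics/o2.png

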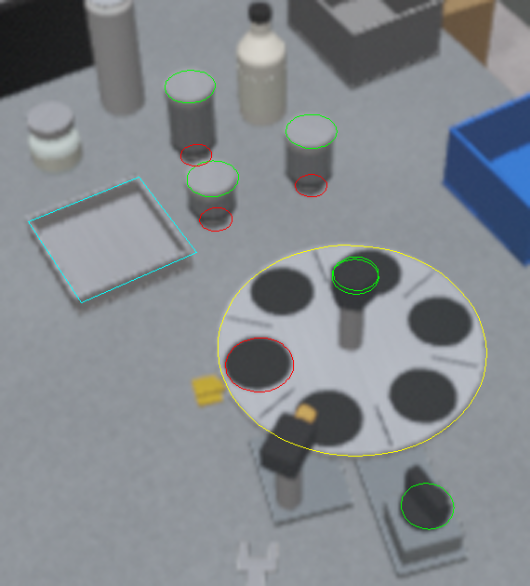

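```bash
cat > go.py <<'E'
import sys; from h import *
from scipy.spatial.transform import Rotation as Ro
o=robot.observe(); R=Ro.from_euler('xyz',o['tool_rot']).as_matrix(); p=np.array(o['tool_pos'])
pin=p+R[:,0]*robot.pinch_z; yaw=np.degrees(np.arctan2(R[1,2],R[0,2]))
print('t%.2f grasp'%o['time'],pin.round(4),'jaw %.1f'%yaw,'tilt %.2f'%np.degrees(np.arccos(-R[2,0])),'q',np.round(o['qpos'],2),'F',np.round(o['contact_force'],1),'Mz %.2f'%o['torque'][2],'open %.4f'%o['opening'])
a=[float(v) for v in sys.argv[1:]]
while a:
    t,a=a[:4],a[4:]; d=R.T@(np.array(t[:3])-robot.pinch_z*np.array([0,0,-1])-p); s=(t[3]-yaw+90)%180-90
    print('to',t,'shift cm',(d*100).round(2),'spin %.1f (or %.1f)'%(-s,-s-180*np.sign(-s)))
E
python3 go.py .6053 .0779 .245 -35.1
```

```text
t1.50 grasp [0.1435 0.505  0.2455] jaw 74.1 tilt 0.01 q [ 1.15  0.34  1.52 -0.    1.28 -0.15] F [-0.  -0.7 -0.4] Mz -0.01 open 0.0918
to [0.6053, 0.0779, 0.245, -35.1] shift cm [ 5.000e-02 -5.610e+01 -2.847e+01] spin -70.8 (or 109.2)
```

```bash
python3 -m jog '[{"y":-5,"z":-2.5},{"y":-11,"z":-5.5},{"y":-16.5,"z":-8.4},{"y":-22,"z":-11.2},{"y":-27,"z":-13.7}]'; python3 -m jog '[{"y":-5.5,"z":-2.8},{"y":-11,"z":-5.6},{"y":-16.5,"z":-8.4},{"y":-22.5,"z":-11.4},{"y":-29.1,"z":-14.8}]' ; python3 -m jog '[{"spin":10},{"spin":20},{"spin":30},{"spin":40},{"spin":50}]';python3 -m jog '[{"spin":10},{"spin":20},{"spin":30},{"spin":40},{"spin":50}]'; python3 go.py .6053 .0779 .09 -35.1  .6053 .0779 .0518 -35.1
```

```text
t1.50 grasp [0.1435 0.505  0.2455] jaw 74.1 tilt 0.01 q [ 1.15  0.34  1.52 -0.    1.28 -0.15] F [-0.  -0.7 -0.4] Mz -0.01 open 0.0918
to [0.6053, 0.0779, 0.09, -35.1] shift cm [ 15.55 -56.1  -28.47] spin -70.8 (or 109.2)
to [0.6053, 0.0779, 0.0518, -35.1] shift cm [ 19.37 -56.1  -28.47] spin -70.8 (or 109.2)$[0]: bad value
$[0]: bad value
$[0]: bad value
$[0]: bad value
```

```bash
python3 -m jog '[{"fingers":0,"x":0,"y":-5,"z":-2.5,"spin":0},{"fingers":0,"x":0,"y":-11,"z":-5.5,"spin":0},{"fingers":0,"x":0,"y":-16.5,"z":-8.4,"spin":0},{"fingers":0,"x":0,"y":-22,"z":-11.2,"spin":0},{"fingers":0,"x":0,"y":-27,"z":-13.7,"spin":0}]'; python3 -m jog --help
```

```text
time: 2.12
tool_pos: [0.367, 0.2979, 0.405]
tool_rot: [-0.615, 1.57, 0.679]
contact_force: [1.0, 0.8, -0.1]
opening: 0.0919invalid input: not JSON, or not a number
```

```bash
python3 -m jog '[{"fingers":0,"y":-5.5,"z":-2.8},{"fingers":0,"y":-11,"z":-5.6},{"fingers":0,"y":-16.5,"z":-8.4},{"fingers":0,"y":-22.5,"z":-11.4},{"fingers":0,"y":-29.1,"z":-14.8}]' ; python3 go.py .6053 .0779 .09 -35.1  .6053 .0779 .0518 -35.1
```

```text
t2.12 grasp [0.3671 0.2979 0.2458] jaw 74.1 tilt 0.05 q [ 0.52  0.25  1.66  0.    1.23 -0.77] F [ 1.   0.8 -0.1] Mz -0.01 open 0.0919
to [0.6053, 0.0779, 0.09, -35.1] shift cm [ 15.58 -28.93 -14.65] spin -70.8 (or 109.2)
to [0.6053, 0.0779, 0.0518, -35.1] shift cm [ 19.4  -28.93 -14.66] spin -70.8 (or 109.2)$[0]: bad value
```

All five fields are needed.

```bash
python3 -m jog '[{"fingers":0,"x":0,"y":-6,"z":-3,"spin":10},{"fingers":0,"x":0,"y":-12,"z":-6,"spin":20},{"fingers":0,"x":0,"y":-18,"z":-9,"spin":30},{"fingers":0,"x":0,"y":-24,"z":-12,"spin":40},{"fingers":0,"x":0,"y":-28.9,"z":-14.6,"spin":50}]'; python3 -m jog '[{"fingers":0,"x":2,"y":0,"z":0,"spin":10},{"fingers":0,"x":4,"y":0,"z":0,"spin":20},{"fingers":0,"x":6,"y":0,"z":0,"spin":30},{"fingers":0,"x":7,"y":0,"z":0,"spin":40},{"fingers":0,"x":8,"y":0,"z":0,"spin":50}]'; python3 go.py .6053 .0779 .1 -35.1  .6053 .0779 .0518 -35.1
python3 - <<'E'
from h import *
T=robot.read_camera('top');print(robot.look_for('bearing_a',T)); save(T,'t1.png',(240,110,440,260),3)
E
```

```text
time: 2.75
tool_pos: [0.597, 0.0862, 0.4048]
tool_rot: [0.32, 1.57, 0.736]
contact_force: [0.6, 0.3, -0.7]
opening: 0.0918
time: 3.38
tool_pos: [0.5957, 0.0878, 0.3241]
tool_rot: [-2.932, 1.57, 2.894]
contact_force: [-0.5, -0.3, 0.1]
opening: 0.0919
t3.38 grasp [0.5956 0.0878 0.1649] jaw -26.2 tilt 0.03 q [0.02 0.55 1.42 0.   1.17 0.48] F [-0.5 -0.3  0.1] Mz -0.01 open 0.0919
to [0.6053, 0.0779, 0.1, -35.1] shift cm [ 6.49 -0.46  1.3 ] spin 8.9 (or -171.1)
to [0.6053, 0.0779, 0.0518, -35.1] shift cm [11.31 -0.46  1.31] spin 8.9 (or -171.1)
[{'xy': [412.8, 210.0], 'conf': 0.7}]
```

```bash
python3 -m jog '[{"fingers":0,"x":0,"y":-0.5,"z":1.3,"spin":9},{"fingers":0,"x":3,"y":-0.5,"z":1.3,"spin":9},{"fingers":0,"x":6,"y":-0.5,"z":1.3,"spin":9},{"fingers":0,"x":8,"y":-0.5,"z":1.3,"spin":9},{"fingers":0,"x":9,"y":-0.5,"z":1.3,"spin":9}]'; python3 -m jog '[{"fingers":0,"x":0.8,"y":0,"z":0,"spin":0},{"fingers":0,"x":1.6,"y":0,"z":0,"spin":0},{"fingers":0,"x":2.2,"y":0,"z":0,"spin":0},{"fingers":0,"x":2.2,"y":0,"z":0,"spin":0},{"fingers":0,"x":2.2,"y":0,"z":0,"spin":0}]'; python3 go.py .6053 .0779 .0518 -35.1
```

```text
time: 4.1
tool_pos: [0.6051, 0.0777, 0.234]
tool_rot: [-2.611, 1.57, 3.067]
contact_force: [0.2, -0.0, 0.3]
opening: 0.0916
time: 4.72
tool_pos: [0.6053, 0.0776, 0.213]
tool_rot: [0.758, 1.57, 0.149]
contact_force: [-0.1, -0.8, -0.4]
opening: 0.092
t4.72 grasp [0.6054 0.0777 0.0538] jaw -34.9 tilt 0.04 q [0.   0.69 1.5  0.   0.95 0.61] F [-0.1 -0.8 -0.4] Mz -0.00 open 0.0920
to [0.6053, 0.0779, 0.0518, -35.1] shift cm [ 0.2   0.02 -0.02] spin 0.2 (or -179.8)
```

```bash
python3 -m jog '[{"fingers":1,"x":0,"y":0,"z":0,"spin":0},{"fingers":1,"x":0,"y":0,"z":0,"spin":0},{"fingers":1,"x":0,"y":0,"z":0,"spin":0},{"fingers":1,"x":0,"y":0,"z":0,"spin":0},{"fingers":1,"x":0,"y":0,"z":0,"spin":0}]' 25;  python3 -m jog '[{"fingers":1,"x":0,"y":0,"z":0,"spin":0},{"fingers":1,"x":0,"y":0,"z":0,"spin":0},{"fingers":1,"x":-2,"y":0,"z":0,"spin":0},{"fingers":1,"x":-6,"y":0,"z":0,"spin":0},{"fingers":1,"x":-10,"y":0,"z":0,"spin":0}]';python3 go.py .413 .2819 .15 -90 .413 .2819 .15 0
```

```text
time: 5.35
tool_pos: [0.6051, 0.0777, 0.2127]
tool_rot: [2.849, 1.571, 2.241]
contact_force: [-0.4, -0.8, -0.4]
opening: 0.0489
time: 5.98
tool_pos: [0.605, 0.0776, 0.3133]
tool_rot: [-2.541, 1.57, 3.134]
contact_force: [0.7, -0.3, -1.1]
opening: 0.0493
t5.97 grasp [0.6049 0.0776 0.1541] jaw -34.9 tilt 0.07 q [0.   0.58 1.4  0.   1.16 0.61] F [ 0.7 -0.3 -1.1] Mz -0.02 open 0.0493
to [0.413, 0.2819, 0.15, -90.0] shift cm [  0.43   5.79 -27.44] spin 55.1 (or -124.9)
to [0.413, 0.2819, 0.15, 0.0] shift cm [  0.43   5.79 -27.44] spin -34.9 (or 145.1)
```

```bash
python3 -m jog '[{"fingers":1,"x":0,"y":1.2,"z":-5.5,"spin":10},{"fingers":1,"x":0,"y":2.4,"z":-11,"spin":20},{"fingers":1,"x":0,"y":3.6,"z":-16.5,"spin":30},{"fingers":1,"x":0,"y":4.7,"z":-22,"spin":40},{"fingers":1,"x":0,"y":5.8,"z":-27.4,"spin":50}]';  python3 -m jog '[{"fingers":1,"x":0,"y":0,"z":0,"spin":5},{"fingers":1,"x":0,"y":0,"z":0,"spin":5},{"fingers":1,"x":2,"y":0,"z":0,"spin":5},{"fingers":1,"x":4,"y":0,"z":0,"spin":5},{"fingers":1,"x":6,"y":0,"z":0,"spin":5}]';python3 go.py .413 .2819 .0295 -90
```

```text
time: 6.6
tool_pos: [0.4124, 0.2826, 0.3127]
tool_rot: [2.399, 1.57, 0.914]
contact_force: [0.1, 0.0, -0.8]
opening: 0.0491
time: 7.22
tool_pos: [0.4145, 0.2809, 0.2521]
tool_rot: [1.913, 1.57, 0.347]
contact_force: [0.8, 0.1, -1.3]
opening: 0.0489
t7.22 grasp [0.4145 0.2809 0.0929] jaw -89.7 tilt 0.02 q [ 0.44  0.48  1.79 -0.    0.87  2.01] F [ 0.8  0.1 -1.3] Mz 0.06 open 0.0489
to [0.413, 0.2819, 0.0295, -90.0] shift cm [ 6.34 -0.15 -0.1 ] spin 0.3 (or -179.7)
```

Lower and release, then head for the 66 filter.

```bash
python3 -m jog '[{"fingers":1,"x":2,"y":0,"z":0,"spin":0},{"fingers":1,"x":4,"y":0,"z":0,"spin":0},{"fingers":1,"x":5.5,"y":0,"z":0,"spin":0},{"fingers":1,"x":6.2,"y":0,"z":0,"spin":0},{"fingers":1,"x":6.2,"y":0,"z":0,"spin":0}]';  python3 -m jog '[{"fingers":0.3,"x":0,"y":0,"z":0,"spin":0},{"fingers":0.3,"x":0,"y":0,"z":0,"spin":0},{"fingers":0.3,"x":0,"y":0,"z":0,"spin":0},{"fingers":0.3,"x":0,"y":0,"z":0,"spin":0},{"fingers":0.3,"x":0,"y":0,"z":0,"spin":0}]';python3 go.py; python3 -m jog '[{"fingers":0.3,"x":-2,"y":0,"z":0,"spin":0},{"fingers":0.3,"x":-7,"y":0,"z":0,"spin":0},{"fingers":0,"x":-12,"y":0,"z":0,"spin":0},{"fingers":0,"x":-16,"y":0,"z":0,"spin":0},{"fingers":0,"x":-16,"y":0,"z":0,"spin":0}]'
python3 go.py .5388 .2715 .16 -90
```

```text
time: 7.85
tool_pos: [0.414, 0.2814, 0.1905]
tool_rot: [-1.269, 1.57, -2.835]
contact_force: [-0.7, -0.9, -1.1]
opening: 0.0489
time: 8.48
tool_pos: [0.4138, 0.2816, 0.1908]
tool_rot: [2.418, 1.571, 0.851]
contact_force: [-0.1, -0.6, -0.4]
opening: 0.0645
t8.47 grasp [0.4139 0.2816 0.0316] jaw -89.8 tilt 0.01 q [0.44 0.58 1.84 0.   0.72 2.01] F [-0.1 -0.6 -0.4] Mz -0.04 open 0.0645
time: 9.1
tool_pos: [0.4143, 0.2818, 0.3539]
tool_rot: [2.017, 1.564, 0.451]
contact_force: [-0.0, -0.4, -0.1]
opening: 0.0889
t9.10 grasp [0.4153 0.2823 0.1947] jaw -89.8 tilt 0.40 q [0.44 0.35 1.67 0.   1.12 2.01] F [-0.  -0.4 -0.1] Mz -0.01 open 0.0889
to [0.5388, 0.2715, 0.16, -90.0] shift cm [ 3.54 12.42  1.09] spin 0.2 (or -179.8)
```

```bash
python3 -m jog '[{"fingers":0,"x":0,"y":3,"z":0.3,"spin":-10},{"fingers":0,"x":0,"y":6,"z":0.6,"spin":-20},{"fingers":0,"x":0,"y":9,"z":0.9,"spin":-30},{"fingers":0,"x":0,"y":11.5,"z":1.1,"spin":-40},{"fingers":0,"x":0,"y":12.4,"z":1.1,"spin":-50}]';  python3 -m jog '[{"fingers":0,"x":0,"y":0,"z":0,"spin":-10},{"fingers":0,"x":0,"y":0,"z":0,"spin":-20},{"fingers":0,"x":0,"y":0,"z":0,"spin":-30},{"fingers":0,"x":0,"y":0,"z":0,"spin":-40},{"fingers":0,"x":0,"y":0,"z":0,"spin":-40}]';python3 go.py .5388 .2715 .061 0; python3 - <<'E'
from h import *
T=robot.read_camera('top');S=robot.read_camera('side')
for p in (T,S): print([(np.round(d['xy'],1),round(d['conf'],2)) for d in robot.look_for('bearing_a',p)],[(np.round(d['xy'],1),round(d['conf'],2)) for d in robot.look_for('filter_66',p)])
t=T['color'][110:290,160:400,::-1];s=S['color'][90:300,200:400,::-1]
cv2.imwrite('pics/a1.png',np.hstack([cv2.resize(t,None,fx=1.6,fy=1.6),cv2.resize(s,None,fx=288/210,fy=288/210)]))
print(proj(T,[[.413,.282,.015]]),proj(S,[[.413,.282,.015]]))
E
```

```text
time: 9.72
tool_pos: [0.5389, 0.2705, 0.3487]
tool_rot: [-2.081, 1.568, -2.77]
contact_force: [-0.6, 0.1, 0.4]
opening: 0.092
time: 10.35
tool_pos: [0.5377, 0.2709, 0.3493]
tool_rot: [-2.84, 1.568, -2.837]
contact_force: [0.7, -0.4, 0.7]
opening: 0.0917
t10.35 grasp [0.5373 0.2708 0.1901] jaw 0.1 tilt 0.14 q [0.34 0.53 1.38 0.   1.23 0.34] F [ 0.7 -0.4  0.7] Mz 0.01 open 0.0917
to [0.5388, 0.2715, 0.061, 0.0] shift cm [12.91  0.06  0.14] spin 0.1 (or -179.9)
[] [(array([241.9, 154. ]), 0.64), (array([240.2, 200.7]), 0.48)]
[(array([332.9, 211.6]), 0.68), (array([245.1, 178. ]), 0.51)] [(array([275.6, 129.6]), 0.82), (array([279.1, 155.9]), 0.71), (array([331.6, 214.3]), 0.7)]
[[236.50442214 246.22573429]] [[244.84998912 177.56850965]]
```

View pics/a1.png

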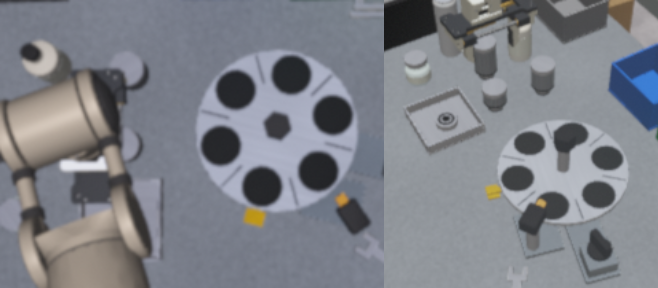

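The side view shows the bearing at the tray's centre (245,178), the table clear and the filters untouched. Now I grip the 66.

```bash
python3 -m jog '[{"fingers":0,"x":3,"y":0,"z":0.1,"spin":0},{"fingers":0,"x":6,"y":0,"z":0.1,"spin":0},{"fingers":0,"x":9,"y":0,"z":0.1,"spin":0},{"fingers":0,"x":11.5,"y":0,"z":0.1,"spin":0},{"fingers":0,"x":12.8,"y":0.1,"z":0.1,"spin":0}]';  python3 -m jog '[{"fingers":0,"x":0,"y":0,"z":0,"spin":0},{"fingers":0.3,"x":0,"y":0,"z":0,"spin":0},{"fingers":0.35,"x":0,"y":0,"z":0,"spin":0},{"fingers":0.4,"x":0,"y":0,"z":0,"spin":0},{"fingers":0.5,"x":0,"y":0,"z":0,"spin":0}]' 12;python3 go.py; python3 -m jog '[{"fingers":0.6,"x":0,"y":0,"z":0,"spin":0},{"fingers":0.6,"x":0,"y":0,"z":0,"spin":0},{"fingers":0.6,"x":0,"y":0,"z":0,"spin":0},{"fingers":0.6,"x":0,"y":0,"z":0,"spin":0},{"fingers":0.6,"x":0,"y":0,"z":0,"spin":0}]' 25; python3 go.py
```

```text
time: 11.28
tool_pos: [0.5386, 0.2719, 0.2214]
tool_rot: [-2.84, 1.569, -2.837]
contact_force: [-1.6, 0.4, -0.1]
opening: 0.0919
time: 11.9
tool_pos: [0.5389, 0.272, 0.2231]
tool_rot: [0.61, 1.57, 0.614]
contact_force: [-0.1, -0.6, 2.0]
opening: 0.0577
t11.90 grasp [0.5389 0.2721 0.0639] jaw 0.2 tilt 0.03 q [0.34 0.67 1.51 0.   0.96 0.34] F [-0.1 -0.6  2. ] Mz 0.04 open 0.0577
time: 12.52
tool_pos: [0.5389, 0.2721, 0.2231]
tool_rot: [0.559, 1.57, 0.563]
contact_force: [-1.1, 0.3, 5.9]
opening: 0.057
t12.53 grasp [0.539  0.2721 0.0639] jaw 0.2 tilt 0.03 q [0.34 0.67 1.51 0.   0.96 0.34] F [-1.1  0.3  5.9] Mz 0.01 open 0.0570
```

```bash
python3 -m jog '[{"fingers":0.6,"x":-1,"y":0,"z":0,"spin":0},{"fingers":0.6,"x":-3,"y":0,"z":0,"spin":0},{"fingers":0.6,"x":-6,"y":0,"z":0,"spin":0},{"fingers":0.6,"x":-9,"y":0,"z":0,"spin":0},{"fingers":0.6,"x":-11,"y":0,"z":0,"spin":0}]'; python3 go.py .4635 .0399 .17 74.4
```

```text
time: 13.15
tool_pos: [0.5389, 0.272, 0.3342]
tool_rot: [0.356, 1.57, 0.36]
contact_force: [0.4, 0.3, -1.9]
opening: 0.0578
t13.15 grasp [0.5391 0.2721 0.175 ] jaw 0.2 tilt 0.06 q [0.34 0.54 1.4  0.   1.2  0.34] F [ 0.4  0.3 -1.9] Mz 0.05 open 0.0578
to [0.4635, 0.0399, 0.17, 74.4] shift cm [  0.48 -23.18  -7.63] spin -74.2 (or 105.8)
```

```bash
python3 -m jog '[{"fingers":0.6,"x":0,"y":-2,"z":-0.7,"spin":-5},{"fingers":0.6,"x":0,"y":-5,"z":-1.6,"spin":-12},{"fingers":0.6,"x":0,"y":-8.5,"z":-2.8,"spin":-20},{"fingers":0.6,"x":0,"y":-12,"z":-4,"spin":-28},{"fingers":0.6,"x":0,"y":-15.5,"z":-5.1,"spin":-36}]'; python3 go.py .4635 .0399 .17 74.4
```

```text
time: 13.78
tool_pos: [0.4879, 0.1157, 0.3327]
tool_rot: [2.616, 1.57, -3.03]
contact_force: [-0.2, -0.7, -2.5]
opening: 0.0575
t13.78 grasp [0.4878 0.1157 0.1735] jaw 36.5 tilt 0.02 q [ 0.08  0.37  1.7  -0.    1.07 -0.56] F [-0.2 -0.7 -2.5] Mz 0.01 open 0.0575
to [0.4635, 0.0399, 0.17, 74.4] shift cm [ 0.35 -4.65 -6.47] spin -37.9 (or 142.1)
```

```bash
python3 -m jog '[{"fingers":0.6,"x":0,"y":-1.2,"z":-1.6,"spin":-9},{"fingers":0.6,"x":0,"y":-2.4,"z":-3.2,"spin":-18},{"fingers":0.6,"x":0,"y":-3.6,"z":-4.8,"spin":-27},{"fingers":0.6,"x":0,"y":-4.3,"z":-6,"spin":-34},{"fingers":0.6,"x":0,"y":-4.65,"z":-6.5,"spin":-38}]';  python3 -m jog '[{"fingers":0.6,"x":0,"y":0,"z":0,"spin":0},{"fingers":0.6,"x":2,"y":0,"z":0,"spin":0},{"fingers":0.6,"x":4,"y":0,"z":0,"spin":0},{"fingers":0.6,"x":5,"y":0,"z":0,"spin":0},{"fingers":0.6,"x":5,"y":0,"z":0,"spin":0}]';python3 go.py .4635 .0399 .096 74.4 .4635 .0399 .0935 74.4; python3 - <<'E'
from h import *
T=robot.read_camera('top');S=robot.read_camera('side')
s=S['color'][130:280,230:400,::-1];s=cv2.resize(s,None,fx=3,fy=3); 
t=np.linspace(0,2*np.pi,60)
for r,z,co in((.029,.120,(0,255,0)),(.019,.056,(0,0,255)),(.035,.03,(0,255,255))):
    q=(proj(S,np.c_[.4635+r*np.cos(t),.0399+r*np.sin(t),0*t+z])-[230,130]+.5)*3; cv2.polylines(s,[q.round().astype(int)],True,co,1)
cv2.imwrite('pics/a2.png',s)
E
```

```text
time: 14.4
tool_pos: [0.4632, 0.0402, 0.3328]
tool_rot: [1.916, 1.57, -3.07]
contact_force: [0.2, 1.1, -2.4]
opening: 0.0574
time: 15.02
tool_pos: [0.4635, 0.0411, 0.2823]
tool_rot: [1.678, 1.57, 2.973]
contact_force: [-0.1, 0.0, -2.3]
opening: 0.0572
t15.03 grasp [0.4633 0.0411 0.1231] jaw 74.2 tilt 0.07 q [-0.08  0.38  1.85  0.    0.91 -1.37] F [-0.1  0.  -2.3] Mz -0.02 open 0.0572
to [0.4635, 0.0399, 0.096, 74.4] shift cm [ 2.71 -0.04 -0.11] spin -0.2 (or 179.8)
to [0.4635, 0.0399, 0.0935, 74.4] shift cm [ 2.96 -0.04 -0.11] spin -0.2 (or 179.8)
```

View pics/a2.png

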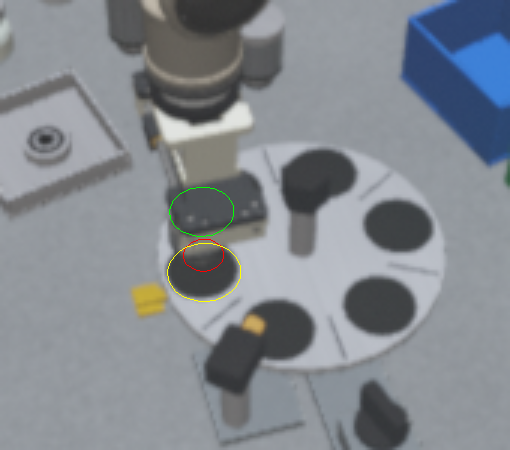

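Filter hangs over the load pad as planned. Lower gently.

```bash
python3 -m jog '[{"fingers":0.6,"x":0.8,"y":0,"z":-0.1,"spin":0},{"fingers":0.6,"x":1.6,"y":0,"z":-0.1,"spin":0},{"fingers":0.6,"x":2.3,"y":0,"z":-0.1,"spin":0},{"fingers":0.6,"x":2.7,"y":0,"z":-0.1,"spin":0},{"fingers":0.6,"x":2.7,"y":0,"z":-0.1,"spin":0}]'; python3 go.py;  python3 -m jog '[{"fingers":0.6,"x":0.1,"y":0,"z":0,"spin":0},{"fingers":0.6,"x":0.15,"y":0,"z":0,"spin":0},{"fingers":0.6,"x":0.2,"y":0,"z":0,"spin":0},{"fingers":0.6,"x":0.2,"y":0,"z":0,"spin":0},{"fingers":0.6,"x":0.2,"y":0,"z":0,"spin":0}]';python3 go.py .4635 .0399 .0935 74.4
```

```text
time: 15.75
tool_pos: [0.4632, 0.0399, 0.2553]
tool_rot: [1.614, 1.57, 2.91]
contact_force: [-0.4, 0.2, -1.1]
opening: 0.0574
t15.75 grasp [0.4631 0.04   0.0961] jaw 74.2 tilt 0.05 q [-0.08  0.42  1.88  0.    0.84 -1.37] F [-0.4  0.2 -1.1] Mz 0.02 open 0.0574
time: 16.38
tool_pos: [0.4633, 0.0399, 0.2538]
tool_rot: [-0.709, 1.571, 0.586]
contact_force: [-0.2, 0.2, -1.2]
opening: 0.0575
t16.38 grasp [0.4633 0.04   0.0946] jaw 74.2 tilt 0.01 q [-0.08  0.43  1.88  0.    0.83 -1.37] F [-0.2  0.2 -1.2] Mz 0.03 open 0.0575
to [0.4635, 0.0399, 0.0935, 74.4] shift cm [ 0.11 -0.02  0.  ] spin -0.2 (or 179.8)
```

```bash
python3 -m jog '[{"fingers":0.6,"x":0.1,"y":0,"z":0,"spin":0},{"fingers":0.6,"x":0.1,"y":0,"z":0,"spin":0},{"fingers":0.6,"x":0.1,"y":0,"z":0,"spin":0}]'; python3 -m jog '[{"fingers":0.6,"x":0.1,"y":0,"z":0,"spin":0},{"fingers":0.6,"x":0.1,"y":0,"z":0,"spin":0},{"fingers":0.6,"x":0.1,"y":0,"z":0,"spin":0}]' 10; python3 go.py
```

```text
time: 16.75
tool_pos: [0.4634, 0.0399, 0.253]
tool_rot: [-1.206, 1.57, 0.089]
contact_force: [-0.1, 0.3, 4.2]
opening: 0.0571
time: 17.12
tool_pos: [0.4634, 0.0399, 0.2525]
tool_rot: [-1.333, 1.57, -0.037]
contact_force: [-1.5, -0.1, 9.5]
opening: 0.0577
t17.12 grasp [0.4636 0.0399 0.0933] jaw 74.2 tilt 0.07 q [-0.08  0.43  1.88  0.    0.83 -1.37] F [-1.5 -0.1  9.5] Mz -0.05 open 0.0577
```

```bash
python3 -m jog '[{"fingers":0.45,"x":-0.06,"y":0,"z":0,"spin":0},{"fingers":0.39,"x":-0.1,"y":0,"z":0,"spin":0},{"fingers":0.37,"x":-0.1,"y":0,"z":0,"spin":0},{"fingers":0.36,"x":-0.1,"y":0,"z":0,"spin":0},{"fingers":0.35,"x":-0.1,"y":0,"z":0,"spin":0}]' 5; python3 -m jog '[{"fingers":0.33,"x":0,"y":0,"z":0,"spin":0},{"fingers":0.31,"x":0,"y":0,"z":0,"spin":0},{"fingers":0.28,"x":0,"y":0,"z":0,"spin":0},{"fingers":0.24,"x":0,"y":0,"z":0,"spin":0},{"fingers":0.2,"x":0,"y":0,"z":0,"spin":0}]'; python3 go.py;python3 -m jog '[{"fingers":0.2,"x":0,"y":0,"z":0,"spin":0},{"fingers":0.2,"x":-1,"y":0,"z":0,"spin":0},{"fingers":0.2,"x":-3,"y":0,"z":0,"spin":0},{"fingers":0.2,"x":-6,"y":0,"z":0,"spin":0},{"fingers":0.2,"x":-9,"y":0,"z":0,"spin":0}]'; python3 go.py .5597 .013 .20 -15.6  .5597 .013 .125 44.4 .5597 .013 .125 -75.6
```

```text
time: 17.75
tool_pos: [0.4631, 0.0399, 0.2526]
tool_rot: [1.568, 1.57, 2.863]
contact_force: [-0.7, -0.3, 0.9]
opening: 0.0591
time: 18.38
tool_pos: [0.4633, 0.0399, 0.2527]
tool_rot: [-0.263, 1.571, 1.032]
contact_force: [0.5, 0.6, 0.7]
opening: 0.0725
t18.38 grasp [0.4633 0.04   0.0935] jaw 74.2 tilt 0.01 q [-0.08  0.43  1.88  0.    0.83 -1.37] F [0.5 0.6 0.7] Mz 0.02 open 0.0725
time: 19.0
tool_pos: [0.4632, 0.0399, 0.3442]
tool_rot: [-1.166, 1.57, 0.13]
contact_force: [1.5, 0.1, -0.1]
opening: 0.0734
t19.00 grasp [0.4632 0.04   0.185 ] jaw 74.2 tilt 0.02 q [-0.08  0.3   1.77  0.    1.07 -1.37] F [ 1.5  0.1 -0.1] Mz 0.00 open 0.0734
to [0.5597, 0.013, 0.2, -15.6] shift cm [ -1.49 -10.02   0.03] spin 89.8 (or -90.2)
to [0.5597, 0.013, 0.125, 44.4] shift cm [  6.01 -10.02   0.03] spin 29.8 (or -150.2)
to [0.5597, 0.013, 0.125, -75.6] shift cm [  6.01 -10.02   0.03] spin -30.2 (or 149.8)
```

```bash
python3 -m jog '[{"fingers":0.2,"x":0,"y":-3,"z":0,"spin":8},{"fingers":0.2,"x":0,"y":-6,"z":0,"spin":16},{"fingers":0.2,"x":0,"y":-8,"z":0,"spin":24},{"fingers":0.2,"x":0,"y":-10,"z":0,"spin":29.8},{"fingers":0.2,"x":0,"y":-10,"z":0,"spin":29.8}]'; python3 go.py .5597 .013 .125 44.4; python3 - <<'E'
from h import *
T=robot.read_camera('top');S=robot.read_camera('side')
s=S['color'][130:280,230:400,::-1];s=cv2.resize(s,None,fx=3,fy=3); 
t=np.linspace(0,2*np.pi,60)
for r,z,co in((.029,.096,(0,255,0)),(.019,.03,(0,0,255)),(.035,.03,(0,255,255))):
    q=(proj(S,np.c_[.4635+r*np.cos(t),.0399+r*np.sin(t),0*t+z])-[230,130]+.5)*3; cv2.polylines(s,[q.round().astype(int)],True,co,1)
cv2.imwrite('pics/a3.png',s)
E
```

```text
time: 19.62
tool_pos: [0.5601, 0.0124, 0.343]
tool_rot: [-0.809, 1.57, -0.033]
contact_force: [-0.6, 0.4, -0.8]
opening: 0.0732
t19.62 grasp [0.5602 0.0124 0.1838] jaw 44.4 tilt 0.05 q [-0.11  0.46  1.52  0.    1.16 -0.89] F [-0.6  0.4 -0.8] Mz -0.02 open 0.0732
to [0.5597, 0.013, 0.125, 44.4] shift cm [5.88 0.07 0.01] spin 0.0 (or -180.0)
```

View pics/a3.png

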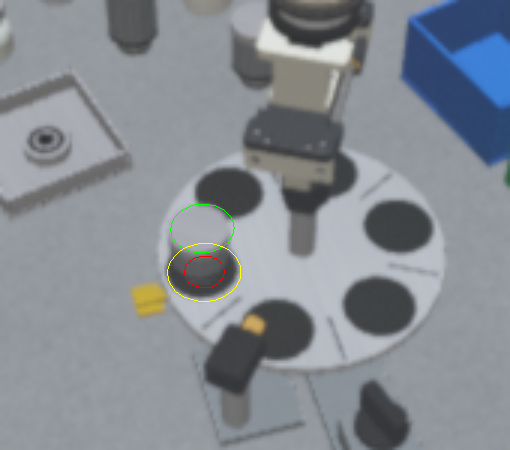

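The 66 stands exactly on the model outline at the loading pad. Next I grip the hub.

```bash
python3 -m jog '[{"fingers":0.2,"x":1.5,"y":0,"z":0,"spin":0},{"fingers":0.2,"x":3,"y":0,"z":0,"spin":0},{"fingers":0.2,"x":4.5,"y":0,"z":0,"spin":0},{"fingers":0.2,"x":5.8,"y":0,"z":0,"spin":0},{"fingers":0.2,"x":5.8,"y":0,"z":0,"spin":0}]'; python3 go.py; python3 -m jog '[{"fingers":0.4,"x":0,"y":0,"z":0,"spin":0},{"fingers":0.5,"x":0,"y":0,"z":0,"spin":0},{"fingers":0.6,"x":0,"y":0,"z":0,"spin":0},{"fingers":0.65,"x":0,"y":0,"z":0,"spin":0},{"fingers":0.7,"x":0,"y":0,"z":0,"spin":0}]' 10; python3 -m jog '[{"fingers":0.8,"x":0,"y":0,"z":0,"spin":0},{"fingers":0.8,"x":0,"y":0,"z":0,"spin":0},{"fingers":0.8,"x":0,"y":0,"z":0,"spin":0}]' 30; python3 go.py
```

```text
time: 20.35
tool_pos: [0.5592, 0.0128, 0.2833]
tool_rot: [2.22, 1.568, 2.995]
contact_force: [0.1, 0.8, -0.3]
opening: 0.0736
t20.35 grasp [0.5588 0.0128 0.1241] jaw 44.4 tilt 0.15 q [-0.11  0.53  1.59  0.    1.03 -0.89] F [ 0.1  0.8 -0.3] Mz -0.02 open 0.0736
time: 20.98
tool_pos: [0.5598, 0.0131, 0.285]
tool_rot: [-0.423, 1.569, 0.352]
contact_force: [2.4, 3.0, 0.2]
opening: 0.0401
time: 21.35
tool_pos: [0.5599, 0.0131, 0.2851]
tool_rot: [-0.431, 1.569, 0.344]
contact_force: [3.1, 3.7, 0.1]
opening: 0.0399
t21.35 grasp [0.5601 0.0132 0.1259] jaw 44.4 tilt 0.10 q [-0.11  0.52  1.59  0.    1.03 -0.89] F [3.1 3.7 0.1] Mz -0.00 open 0.0399
```

```bash
python3 -m jog '[{"fingers":0.8,"x":0,"y":0,"z":0,"spin":-0.5},{"fingers":0.8,"x":0,"y":0,"z":0,"spin":-1.5},{"fingers":0.8,"x":0,"y":0,"z":0,"spin":-3},{"fingers":0.8,"x":0,"y":0,"z":0,"spin":-5},{"fingers":0.8,"x":0,"y":0,"z":0,"spin":-7.5}]'; python3 -m jog '[{"fingers":0.8,"x":0,"y":0,"z":0,"spin":-2.5},{"fingers":0.8,"x":0,"y":0,"z":0,"spin":-5},{"fingers":0.8,"x":0,"y":0,"z":0,"spin":-7.5},{"fingers":0.8,"x":0,"y":0,"z":0,"spin":-10},{"fingers":0.8,"x":0,"y":0,"z":0,"spin":-12.5}]';  python3 go.py .5597 .013 .125 104.4
```

```text
time: 21.98
tool_pos: [0.5599, 0.0131, 0.2851]
tool_rot: [-0.438, 1.569, 0.469]
contact_force: [3.1, 4.5, 0.3]
opening: 0.0399
time: 22.6
tool_pos: [0.56, 0.0133, 0.2851]
tool_rot: [-0.599, 1.568, 0.526]
contact_force: [5.6, 6.0, 0.1]
opening: 0.04
t22.60 grasp [0.5603 0.0135 0.1259] jaw 64.5 tilt 0.14 q [-0.11  0.52  1.59  0.    1.03 -1.24] F [5.6 6.  0.1] Mz -0.30 open 0.0400
to [0.5597, 0.013, 0.125, 104.4] shift cm [ 0.09  0.01 -0.04] spin -39.9 (or 140.1)
```

```bash
python3 -m jog '[{"fingers":0.8,"x":0,"y":0,"z":0,"spin":-2.5},{"fingers":0.8,"x":0,"y":0,"z":0,"spin":-5},{"fingers":0.8,"x":0,"y":0,"z":0,"spin":-7.5},{"fingers":0.8,"x":0,"y":0,"z":0,"spin":-10},{"fingers":0.8,"x":0,"y":0,"z":0,"spin":-12.5}]'; python3 -m jog '[{"fingers":0.8,"x":0,"y":0,"z":0,"spin":-2.5},{"fingers":0.8,"x":0,"y":0,"z":0,"spin":-5},{"fingers":0.8,"x":0,"y":0,"z":0,"spin":-7.5},{"fingers":0.8,"x":0,"y":0,"z":0,"spin":-10},{"fingers":0.8,"x":0,"y":0,"z":0,"spin":-12.5}]'; python3 -m jog '[{"fingers":0.8,"x":0,"y":0,"z":0,"spin":-2.5},{"fingers":0.8,"x":0,"y":0,"z":0,"spin":-5},{"fingers":0.8,"x":0,"y":0,"z":0,"spin":-7.5},{"fingers":0.8,"x":0,"y":0,"z":0,"spin":-10},{"fingers":0.8,"x":0,"y":0,"z":0,"spin":-12}]';  python3 -m jog '[{"fingers":0.8,"x":0,"y":0,"z":0,"spin":-1.5},{"fingers":0.8,"x":0,"y":0,"z":0,"spin":-2.5},{"fingers":0.8,"x":0,"y":0,"z":0,"spin":-3},{"fingers":0.8,"x":0,"y":0,"z":0,"spin":-3},{"fingers":0.8,"x":0,"y":0,"z":0,"spin":-3}]';  python3 go.py .5597 .013 .125 104.4
```

```text
time: 23.22
tool_pos: [0.56, 0.0135, 0.285]
tool_rot: [-0.761, 1.568, 0.582]
contact_force: [4.4, 7.1, -0.5]
opening: 0.0396
time: 23.85
tool_pos: [0.56, 0.0137, 0.285]
tool_rot: [-0.928, 1.568, 0.635]
contact_force: [4.4, 8.5, -0.1]
opening: 0.04
time: 24.48
tool_pos: [0.56, 0.0139, 0.285]
tool_rot: [-1.03, 1.568, 0.741]
contact_force: [5.1, 9.5, -0.2]
opening: 0.0397
time: 25.1
tool_pos: [0.56, 0.0139, 0.285]
tool_rot: [-1.073, 1.568, 0.75]
contact_force: [4.6, 9.3, -0.0]
opening: 0.0397
t25.10 grasp [0.5604 0.0143 0.1258] jaw 104.4 tilt 0.18 q [-0.11  0.52  1.59  0.    1.03 -1.94] F [ 4.6  9.3 -0. ] Mz 0.03 open 0.0397
to [0.5597, 0.013, 0.125, 104.4] shift cm [ 0.08  0.05 -0.08] spin 0.0 (or -180.0)
```

```bash
python3 -m jog '[{"fingers":0.6,"x":0,"y":0.05,"z":-0.08,"spin":0},{"fingers":0.55,"x":0,"y":0.05,"z":-0.08,"spin":0},{"fingers":0.5,"x":0,"y":0.05,"z":-0.08,"spin":0},{"fingers":0.45,"x":0,"y":0.05,"z":-0.08,"spin":0},{"fingers":0.35,"x":0,"y":0.05,"z":-0.08,"spin":0}]' 5; python3 -m jog '[{"fingers":0.35,"x":-1,"y":0,"z":0,"spin":0},{"fingers":0.3,"x":-4,"y":0,"z":0,"spin":0},{"fingers":0.2,"x":-8,"y":0,"z":0,"spin":0},{"fingers":0.1,"x":-11,"y":0,"z":0,"spin":0},{"fingers":0,"x":-11,"y":0,"z":0,"spin":0}]';  python3 go.py .6636 .2612 .20 60 .6636 .2612 .2 150 .6636 .2612 .2 120
```

```text
time: 25.72
tool_pos: [0.5591, 0.0115, 0.2846]
tool_rot: [1.683, 1.57, -2.778]
contact_force: [0.3, 0.8, 0.2]
opening: 0.0564
time: 26.35
tool_pos: [0.5595, 0.0117, 0.3979]
tool_rot: [-1.947, 1.565, -0.125]
contact_force: [0.4, -0.0, -1.0]
opening: 0.0879
t26.35 grasp [0.5604 0.0116 0.2388] jaw 104.4 tilt 0.35 q [-0.12  0.41  1.44 -0.    1.29 -1.94] F [ 0.4 -0.  -1. ] Mz -0.01 open 0.0879
to [0.6636, 0.2612, 0.2, 60.0] shift cm [  3.92 -16.28  21.58] spin 44.4 (or -135.6)
to [0.6636, 0.2612, 0.2, 150.0] shift cm [  3.92 -16.28  21.58] spin -45.6 (or 134.4)
to [0.6636, 0.2612, 0.2, 120.0] shift cm [  3.92 -16.28  21.58] spin -15.6 (or 164.4)
```

```bash
python3 -m jog '[{"fingers":0,"x":0,"y":-4,"z":5.2,"spin":10},{"fingers":0,"x":0,"y":-8,"z":10.5,"spin":20},{"fingers":0,"x":0,"y":-12,"z":16,"spin":31},{"fingers":0,"x":0,"y":-15,"z":20,"spin":41},{"fingers":0,"x":0,"y":-16.3,"z":21.6,"spin":52}]'; python3 -m jog '[{"fingers":0,"x":0,"y":0,"z":0,"spin":10},{"fingers":0,"x":0,"y":0,"z":0,"spin":20},{"fingers":0,"x":0,"y":0,"z":0,"spin":31},{"fingers":0,"x":0,"y":0,"z":0,"spin":41},{"fingers":0,"x":0,"y":0,"z":0,"spin":52}]';  python3 go.py .6636 .2612 .082 0; python3 - <<'E'
from h import *
T=robot.read_camera('top');S=robot.read_camera('side')
k=2.5;ims=[]
for p,cr in((T,(170,120,400,260)),(S,(230,90,400,280))):
    s=cv2.resize(p['color'][cr[1]:cr[3],cr[0]:cr[2],::-1],None,fx=k,fy=k); t=np.linspace(0,2*np.pi,60)
    for c,r,z,co in(((.4882,-.0569),.029,.096,(0,255,0)),((.4882,-.0569),.019,.03,(0,0,255)),((.6636,.2612),.029,.087,(0,255,0)),((.5714,.3799),.029,.108,(0,255,0))):
        q=(proj(p,np.c_[c[0]+r*np.cos(t),c[1]+r*np.sin(t),0*t+z])-cr[:2]+.5)*k; cv2.polylines(s,[q.round().astype(int)],True,co,1)
    ims.append(s)
s=ims[0]; h=s.shape[0]; b=cv2.resize(ims[1],None,fx=h/ims[1].shape[0],fy=h/ims[1].shape[0]); im=np.hstack([s,b]);cv2.imwrite('pics/a4.png',cv2.resize(im,None,fx=799/im.shape[1],fy=799/im.shape[1]))
E
```

```text
time: 26.98
tool_pos: [0.6633, 0.2652, 0.3925]
tool_rot: [2.21, 1.568, 3.127]
contact_force: [-0.0, -1.1, 0.3]
opening: 0.0918
time: 27.6
tool_pos: [0.6632, 0.2615, 0.3934]
tool_rot: [-2.877, 1.569, -2.866]
contact_force: [0.2, -0.4, 0.5]
opening: 0.0919
t27.60 grasp [0.6629 0.2614 0.2342] jaw 0.6 tilt 0.13 q [ 0.27  0.72  0.92 -0.    1.51  0.26] F [ 0.2 -0.4  0.5] Mz -0.06 open 0.0919
to [0.6636, 0.2612, 0.082, 0.0] shift cm [15.22 -0.02  0.07] spin 0.6 (or -179.4)
```

View pics/a4.png

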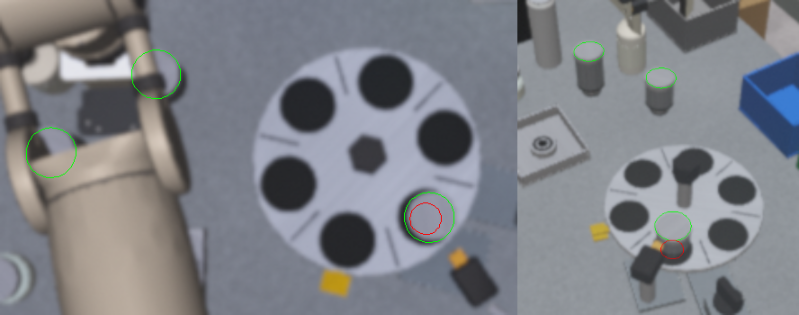

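The 66 is upright at the nozzle point (green outlines match in both views), and the others are untouched. Next is the 87.

```bash
python3 -m jog '[{"fingers":0,"x":4,"y":0,"z":0.1,"spin":0},{"fingers":0,"x":8,"y":0,"z":0.1,"spin":0},{"fingers":0,"x":11,"y":0,"z":0.1,"spin":0},{"fingers":0,"x":13.5,"y":0,"z":0.1,"spin":0},{"fingers":0,"x":15,"y":0,"z":0.1,"spin":0}]';  python3 -m jog '[{"fingers":0,"x":0,"y":0,"z":0,"spin":0},{"fingers":0.3,"x":0,"y":0,"z":0,"spin":0},{"fingers":0.35,"x":0,"y":0,"z":0,"spin":0},{"fingers":0.4,"x":0,"y":0,"z":0,"spin":0},{"fingers":0.5,"x":0,"y":0,"z":0,"spin":0}]' 12; python3 -m jog '[{"fingers":0.6,"x":0,"y":0,"z":0,"spin":0},{"fingers":0.6,"x":0,"y":0,"z":0,"spin":0},{"fingers":0.6,"x":0,"y":0,"z":0,"spin":0}]' 25; python3 go.py;  python3 -m jog '[{"fingers":0.6,"x":-1,"y":0,"z":0,"spin":0},{"fingers":0.6,"x":-3,"y":0,"z":0,"spin":0},{"fingers":0.6,"x":-6,"y":0,"z":0,"spin":0},{"fingers":0.6,"x":-9,"y":0,"z":0,"spin":0},{"fingers":0.6,"x":-11,"y":0,"z":0,"spin":0}]'; python3 go.py .4635 .0399 .19 -15.6
```

```text
time: 28.32
tool_pos: [0.6639, 0.2615, 0.2425]
tool_rot: [-2.902, 1.568, -2.882]
contact_force: [-0.3, -0.0, 0.1]
opening: 0.092
time: 28.95
tool_pos: [0.6642, 0.2617, 0.2452]
tool_rot: [0.539, 1.57, 0.555]
contact_force: [-1.0, 0.1, 2.6]
opening: 0.0575
time: 29.32
tool_pos: [0.6642, 0.2617, 0.2452]
tool_rot: [0.602, 1.57, 0.619]
contact_force: [-2.3, -0.3, 3.1]
opening: 0.0574
t29.32 grasp [0.6643 0.2618 0.086 ] jaw 0.9 tilt 0.03 q [0.27 0.83 1.11 0.   1.2  0.25] F [-2.3 -0.3  3.1] Mz -0.04 open 0.0574
time: 29.95
tool_pos: [0.6643, 0.2616, 0.3564]
tool_rot: [0.242, 1.569, 0.258]
contact_force: [-0.7, 0.7, -2.7]
opening: 0.0574
t29.95 grasp [0.6646 0.2617 0.1972] jaw 0.9 tilt 0.08 q [ 0.27  0.74  0.98 -0.    1.42  0.25] F [-0.7  0.7 -2.7] Mz -0.01 open 0.0574
to [0.4635, 0.0399, 0.19, -15.6] shift cm [  0.68 -21.84 -20.45] spin 16.5 (or -163.5)
```

```bash
python3 -m jog '[{"fingers":0.6,"x":0,"y":-2,"z":-1.9,"spin":2},{"fingers":0.6,"x":0,"y":-4.5,"z":-4.2,"spin":4},{"fingers":0.6,"x":0,"y":-7.5,"z":-7,"spin":6},{"fingers":0.6,"x":0,"y":-10.5,"z":-9.8,"spin":8},{"fingers":0.6,"x":0,"y":-13.5,"z":-12.6,"spin":10}]'; python3 go.py .4635 .0399 .19 -15.6
```

```text
time: 30.58
tool_pos: [0.5395, 0.1236, 0.3548]
tool_rot: [-1.766, 1.571, -1.925]
contact_force: [-0.4, -0.2, -1.2]
opening: 0.0574
t30.57 grasp [0.5394 0.1236 0.1956] jaw -9.1 tilt 0.01 q [ 0.09  0.44  1.52 -0.    1.18  0.25] F [-0.4 -0.2 -1.2] Mz -0.01 open 0.0574
to [0.4635, 0.0399, 0.19, -15.6] shift cm [ 0.56 -9.47 -6.17] spin 6.5 (or -173.5)
```

```bash
python3 -m jog '[{"fingers":0.6,"x":0,"y":-2.9,"z":-1.9,"spin":2},{"fingers":0.6,"x":0,"y":-5.5,"z":-3.6,"spin":4},{"fingers":0.6,"x":0,"y":-7.7,"z":-5,"spin":5.5},{"fingers":0.6,"x":0,"y":-9,"z":-5.9,"spin":6.5},{"fingers":0.6,"x":0,"y":-9.5,"z":-6.2,"spin":6.5}]';  python3 -m jog '[{"fingers":0.6,"x":0,"y":0,"z":0,"spin":0},{"fingers":0.6,"x":2,"y":0,"z":0,"spin":0},{"fingers":0.6,"x":4,"y":0,"z":0,"spin":0},{"fingers":0.6,"x":5,"y":0,"z":0,"spin":0},{"fingers":0.6,"x":5,"y":0,"z":0,"spin":0}]';python3 go.py .4635 .0399 .118 -15.6 .4635 .0399 .1155 -15.6
```

```text
time: 31.2
tool_pos: [0.464, 0.0401, 0.3549]
tool_rot: [0.646, 1.57, 0.373]
contact_force: [-0.4, 0.8, -1.8]
opening: 0.0571
time: 31.82
tool_pos: [0.4645, 0.0408, 0.3042]
tool_rot: [-3.096, 1.57, 2.916]
contact_force: [-0.2, 0.1, -2.6]
opening: 0.0576
t31.82 grasp [0.4643 0.0409 0.145 ] jaw -15.5 tilt 0.07 q [-0.08  0.35  1.82  0.    0.97  0.19] F [-0.2  0.1 -2.6] Mz -0.00 open 0.0576
to [0.4635, 0.0399, 0.118, -15.6] shift cm [ 2.7  -0.12 -0.07] spin 0.1 (or -179.9)
to [0.4635, 0.0399, 0.1155, -15.6] shift cm [ 2.95 -0.12 -0.07] spin 0.1 (or -179.9)
```

```bash
python3 -m jog '[{"fingers":0.6,"x":0.8,"y":-0.1,"z":-0.1,"spin":0},{"fingers":0.6,"x":1.6,"y":-0.1,"z":-0.1,"spin":0},{"fingers":0.6,"x":2.3,"y":-0.1,"z":-0.1,"spin":0},{"fingers":0.6,"x":2.6,"y":-0.1,"z":-0.1,"spin":0},{"fingers":0.6,"x":2.6,"y":-0.1,"z":-0.1,"spin":0}]';  python3 -m jog '[{"fingers":0.6,"x":0.1,"y":0,"z":0,"spin":0},{"fingers":0.6,"x":0.15,"y":0,"z":0,"spin":0},{"fingers":0.6,"x":0.2,"y":0,"z":0,"spin":0},{"fingers":0.6,"x":0.25,"y":0,"z":0,"spin":0},{"fingers":0.6,"x":0.25,"y":0,"z":0,"spin":0}]';python3 go.py .4635 .0399 .1155 -15.6
```

```text
time: 32.45
tool_pos: [0.4631, 0.0399, 0.2785]
tool_rot: [3.055, 1.57, 2.783]
contact_force: [0.6, 0.6, -2.7]
opening: 0.0572
time: 33.08
tool_pos: [0.4631, 0.0399, 0.2762]
tool_rot: [1.736, 1.571, 1.464]
contact_force: [-0.6, 0.5, -2.2]
opening: 0.0573
t33.08 grasp [0.4631 0.0399 0.117 ] jaw -15.6 tilt 0.01 q [-0.08  0.39  1.86  0.    0.89  0.19] F [-0.6  0.5 -2.2] Mz 0.03 open 0.0573
to [0.4635, 0.0399, 0.1155, -15.6] shift cm [0.15 0.01 0.04] spin 0.0 (or -180.0)
```

```bash
python3 -m jog '[{"fingers":0.6,"x":0.05,"y":0,"z":0,"spin":0},{"fingers":0.6,"x":0.1,"y":0,"z":0,"spin":0},{"fingers":0.6,"x":0.15,"y":0,"z":0,"spin":0},{"fingers":0.6,"x":0.15,"y":0,"z":0,"spin":0}]' 10; python3 go.py
```

```text
time: 33.58
tool_pos: [0.4631, 0.0399, 0.2751]
tool_rot: [0.657, 1.57, 0.386]
contact_force: [-2.1, 0.4, 4.1]
opening: 0.0576
t33.58 grasp [0.4631 0.0399 0.1159] jaw -15.6 tilt 0.02 q [-0.08  0.39  1.86  0.    0.89  0.19] F [-2.1  0.4  4.1] Mz 0.01 open 0.0576
```

```bash
python3 -m jog '[{"fingers":0.45,"x":-0.04,"y":0,"z":0,"spin":0},{"fingers":0.39,"x":-0.06,"y":0,"z":0,"spin":0},{"fingers":0.37,"x":-0.06,"y":0,"z":0,"spin":0},{"fingers":0.36,"x":-0.06,"y":0,"z":0,"spin":0},{"fingers":0.35,"x":-0.06,"y":0,"z":0,"spin":0}]' 5; python3 -m jog '[{"fingers":0.33,"x":0,"y":0,"z":0,"spin":0},{"fingers":0.31,"x":0,"y":0,"z":0,"spin":0},{"fingers":0.28,"x":0,"y":0,"z":0,"spin":0},{"fingers":0.24,"x":0,"y":0,"z":0,"spin":0},{"fingers":0.2,"x":0,"y":0,"z":0,"spin":0}]'; python3 go.py;python3 -m jog '[{"fingers":0.2,"x":0,"y":0,"z":0,"spin":0},{"fingers":0.2,"x":-1,"y":0,"z":0,"spin":0},{"fingers":0.2,"x":-3,"y":0,"z":0,"spin":0},{"fingers":0.2,"x":-6,"y":0,"z":0,"spin":0},{"fingers":0.2,"x":-9,"y":0,"z":0,"spin":0}]'; python3 go.py .5597 .013 .205 -15.6
```

```text
time: 34.2
tool_pos: [0.4631, 0.0398, 0.2753]
tool_rot: [0.837, 1.571, 0.566]
contact_force: [0.2, -0.0, -0.4]
opening: 0.0597
time: 34.83
tool_pos: [0.4631, 0.0399, 0.2753]
tool_rot: [0.958, 1.571, 0.687]
contact_force: [0.3, 0.2, 0.2]
opening: 0.0728
t34.83 grasp [0.4631 0.0399 0.1161] jaw -15.6 tilt 0.01 q [-0.08  0.39  1.86  0.    0.89  0.19] F [0.3 0.2 0.2] Mz -0.05 open 0.0728
time: 35.45
tool_pos: [0.463, 0.0399, 0.3669]
tool_rot: [0.359, 1.57, 0.087]
contact_force: [1.1, -0.2, -0.1]
opening: 0.0737
t35.45 grasp [0.463  0.0399 0.2077] jaw -15.6 tilt 0.03 q [-0.08  0.27  1.74  0.    1.13  0.19] F [ 1.1 -0.2 -0.1] Mz -0.01 open 0.0737
to [0.5597, 0.013, 0.205, -15.6] shift cm [2.700e-01 1.000e-02 1.004e+01] spin 0.0 (or -180.0)
```

```bash
cat > chk.py <<'E'
import sys; from h import *
a=[float(v) for v in sys.argv[1:]]
for n in('side','top'):
    p=robot.read_camera(n); D=[d for d in robot.look_for('filter_87',p) if d['conf']>.3]
    print(n,[(np.round(d['xy'],1).tolist(),round(d['conf'],2)) for d in D])
    for i in range(0,len(a),3): print('   expect mid',proj(p,[[a[i],a[i+1],.03+a[i+2]*.55]])[0].round(1),'cap',proj(p,[[a[i],a[i+1],.03+a[i+2]]])[0].round(1))
E
python3 -m jog '[{"fingers":0.2,"x":0,"y":0,"z":3,"spin":0},{"fingers":0.2,"x":0,"y":0,"z":6,"spin":0},{"fingers":0.2,"x":0,"y":0,"z":9,"spin":0},{"fingers":0.2,"x":0,"y":0,"z":10,"spin":0},{"fingers":0.2,"x":0,"y":0,"z":10,"spin":0}]'; python3 go.py .5597 .013 .125 -15.6; python3 chk.py .4635 .0399 .087 .4882 -.0569 .066
```

```text
time: 36.08
tool_pos: [0.5593, 0.013, 0.3653]
tool_rot: [3.025, 1.57, 2.753]
contact_force: [0.8, 0.3, -0.7]
opening: 0.0732
t36.08 grasp [0.5592 0.0131 0.2061] jaw -15.6 tilt 0.04 q [-0.11  0.44  1.49  0.    1.22  0.16] F [ 0.8  0.3 -0.7] Mz 0.03 open 0.0732
to [0.5597, 0.013, 0.125, -15.6] shift cm [8.11 0.01 0.05] spin 0.0 (or -180.0)
side [([324.2, 228.7], 0.9), ([274.1, 130.7], 0.87), ([295.8, 205.9], 0.59), ([355.7, 271.4], 0.44)]
   expect mid [297.  209.5] cap [296.6 200.5]
   expect mid [323.  232.2] cap [323.3 225.6]
top [([320.7, 227.5], 0.76), ([194.0, 190.0], 0.71), ([366.3, 212.1], 0.69), ([347.8, 204.0], 0.4)]
   expect mid [323.4 226.2] cap [323.3 226.1]
   expect mid [359.4 216.2] cap [360.2 216. ]
```

Both filters are where expected. Now I turn the hub.

```bash
python3 -m jog '[{"fingers":0.2,"x":2.5,"y":0,"z":0,"spin":0},{"fingers":0.25,"x":5,"y":0,"z":0,"spin":0},{"fingers":0.3,"x":7,"y":0,"z":0,"spin":0},{"fingers":0.3,"x":8,"y":0,"z":0,"spin":0},{"fingers":0.3,"x":8,"y":0,"z":0,"spin":0}]'; python3 go.py; python3 -m jog '[{"fingers":0.4,"x":0,"y":0,"z":0,"spin":0},{"fingers":0.5,"x":0,"y":0,"z":0,"spin":0},{"fingers":0.55,"x":0,"y":0,"z":0,"spin":0},{"fingers":0.6,"x":0,"y":0,"z":0,"spin":0},{"fingers":0.65,"x":0,"y":0,"z":0,"spin":0}]' 10; python3 -m jog '[{"fingers":0.8,"x":0,"y":0,"z":0,"spin":0},{"fingers":0.8,"x":0,"y":0,"z":0,"spin":0},{"fingers":0.8,"x":0,"y":0,"z":0,"spin":0}]' 30; python3 go.py
```

```text
time: 36.9
tool_pos: [0.5592, 0.0132, 0.2851]
tool_rot: [-3.094, 1.57, 2.918]
contact_force: [-0.2, -0.1, 0.8]
opening: 0.0642
t36.90 grasp [0.559  0.0132 0.1259] jaw -15.5 tilt 0.05 q [-0.11  0.52  1.59  0.    1.03  0.16] F [-0.2 -0.1  0.8] Mz -0.03 open 0.0642
time: 37.52
tool_pos: [0.5592, 0.0131, 0.2856]
tool_rot: [3.064, 1.57, 2.792]
contact_force: [-3.5, 1.1, 4.4]
opening: 0.0399
time: 37.9
tool_pos: [0.5592, 0.0131, 0.2856]
tool_rot: [2.96, 1.57, 2.689]
contact_force: [-3.0, 0.4, 5.4]
opening: 0.0398
t37.90 grasp [0.5591 0.0131 0.1264] jaw -15.6 tilt 0.03 q [-0.11  0.52  1.59  0.    1.03  0.16] F [-3.   0.4  5.4] Mz 0.03 open 0.0398
```

```bash
python3 -m jog '[{"fingers":0.8,"x":0,"y":0,"z":0,"spin":-0.5},{"fingers":0.8,"x":0,"y":0,"z":0,"spin":-1.5},{"fingers":0.8,"x":0,"y":0,"z":0,"spin":-3},{"fingers":0.8,"x":0,"y":0,"z":0,"spin":-5},{"fingers":0.8,"x":0,"y":0,"z":0,"spin":-7.5}]'; python3 -m jog '[{"fingers":0.8,"x":0,"y":0,"z":0,"spin":-2.5},{"fingers":0.8,"x":0,"y":0,"z":0,"spin":-5},{"fingers":0.8,"x":0,"y":0,"z":0,"spin":-7.5},{"fingers":0.8,"x":0,"y":0,"z":0,"spin":-10},{"fingers":0.8,"x":0,"y":0,"z":0,"spin":-12.5}]';  python3 go.py .5597 .013 .125 44.4;python3 -m jog '[{"fingers":0.8,"x":0,"y":0,"z":0,"spin":-2.5},{"fingers":0.8,"x":0,"y":0,"z":0,"spin":-5},{"fingers":0.8,"x":0,"y":0,"z":0,"spin":-7.5},{"fingers":0.8,"x":0,"y":0,"z":0,"spin":-10},{"fingers":0.8,"x":0,"y":0,"z":0,"spin":-12.5}]'; python3 -m jog '[{"fingers":0.8,"x":0,"y":0,"z":0,"spin":-2.5},{"fingers":0.8,"x":0,"y":0,"z":0,"spin":-5},{"fingers":0.8,"x":0,"y":0,"z":0,"spin":-7.5},{"fingers":0.8,"x":0,"y":0,"z":0,"spin":-10},{"fingers":0.8,"x":0,"y":0,"z":0,"spin":-12.5}]'; python3 -m jog '[{"fingers":0.8,"x":0,"y":0,"z":0,"spin":-2.5},{"fingers":0.8,"x":0,"y":0,"z":0,"spin":-5},{"fingers":0.8,"x":0,"y":0,"z":0,"spin":-7.5},{"fingers":0.8,"x":0,"y":0,"z":0,"spin":-10},{"fingers":0.8,"x":0,"y":0,"z":0,"spin":-12}]';  python3 -m jog '[{"fingers":0.8,"x":0,"y":0,"z":0,"spin":-1.5},{"fingers":0.8,"x":0,"y":0,"z":0,"spin":-2.5},{"fingers":0.8,"x":0,"y":0,"z":0,"spin":-3},{"fingers":0.8,"x":0,"y":0,"z":0,"spin":-3},{"fingers":0.8,"x":0,"y":0,"z":0,"spin":-3}]';  python3 go.py .5597 .013 .125 44.4
```

```text
time: 38.52
tool_pos: [0.5592, 0.0131, 0.2856]
tool_rot: [2.277, 1.57, 2.137]
contact_force: [-3.5, 0.3, 5.7]
opening: 0.0397
time: 39.15
tool_pos: [0.5594, 0.0131, 0.2856]
tool_rot: [1.251, 1.57, 1.329]
contact_force: [-2.0, 1.6, 3.7]
opening: 0.0397
t39.15 grasp [0.5594 0.0132 0.1264] jaw 4.5 tilt 0.02 q [-0.11  0.52  1.59  0.    1.03 -0.19] F [-2.   1.6  3.7] Mz -0.26 open 0.0397
to [0.5597, 0.013, 0.125, 44.4] shift cm [ 0.14 -0.01  0.03] spin -39.9 (or 140.1)
time: 39.78
tool_pos: [0.5595, 0.0131, 0.2856]
tool_rot: [0.27, 1.57, 0.567]
contact_force: [-1.0, 0.4, 5.5]
opening: 0.0399
time: 40.4
tool_pos: [0.5596, 0.0132, 0.2856]
tool_rot: [-0.228, 1.57, 0.287]
contact_force: [-0.5, 1.8, 3.2]
opening: 0.0397
time: 41.02
tool_pos: [0.5597, 0.0133, 0.2856]
tool_rot: [-0.391, 1.57, 0.334]
contact_force: [1.2, 3.3, 4.3]
opening: 0.04
time: 41.65
tool_pos: [0.5597, 0.0133, 0.2856]
tool_rot: [-0.457, 1.569, 0.319]
contact_force: [2.2, 4.3, 4.5]
opening: 0.0396
t41.65 grasp [0.5599 0.0134 0.1264] jaw 44.5 tilt 0.08 q [-0.11  0.52  1.59  0.    1.03 -0.89] F [2.2 4.3 4.5] Mz 0.05 open 0.0396
to [0.5597, 0.013, 0.125, 44.4] shift cm [ 0.14 -0.02 -0.02] spin 0.1 (or -179.9)
```

```bash
python3 -m jog '[{"fingers":0.6,"x":0,"y":0,"z":0,"spin":0},{"fingers":0.55,"x":0,"y":0,"z":0,"spin":0},{"fingers":0.5,"x":0,"y":0,"z":0,"spin":0},{"fingers":0.45,"x":0,"y":0,"z":0,"spin":0},{"fingers":0.35,"x":0,"y":0,"z":0,"spin":0}]' 5; python3 -m jog '[{"fingers":0.35,"x":-1,"y":0,"z":0,"spin":0},{"fingers":0.3,"x":-4,"y":0,"z":0,"spin":0},{"fingers":0.2,"x":-8,"y":0,"z":0,"spin":0},{"fingers":0.1,"x":-12,"y":0,"z":0,"spin":0},{"fingers":0,"x":-13,"y":0,"z":0,"spin":0}]';  python3 go.py .5714 .3799 .25 0 .5714 .3799 .25 90;  python3 chk.py .4882 -.0569 .087 .5714 .3799 .078; python3 - <<'E'
from h import *
T=np.load('t0.npy',allow_pickle=True).item()
print('bottle top',at(T,(224/1.25,178/1.25),.16),'shoulder',at(T,(233/1.25,184/1.25),.11),'can',at(T,(168/1.25,249/1.25),.17),'jar',at(T,(212/1.25,305/1.25),.07))
E
```

```text
time: 42.28
tool_pos: [0.5592, 0.0128, 0.285]
tool_rot: [2.459, 1.57, -3.048]
contact_force: [0.2, -0.2, 0.3]
opening: 0.056
time: 42.9
tool_pos: [0.5595, 0.013, 0.4188]
tool_rot: [-0.89, 1.565, -0.114]
contact_force: [-0.7, -0.3, 0.5]
opening: 0.0881
t42.90 grasp [0.5605 0.0129 0.2596] jaw 44.4 tilt 0.34 q [-0.11  0.39  1.41 -0.    1.34 -0.89] F [-0.7 -0.3  0.5] Mz 0.00 open 0.0881
to [0.5714, 0.3799, 0.25, 0.0] shift cm [ 0.95 25.36 26.53] spin 44.4 (or -135.6)
to [0.5714, 0.3799, 0.25, 90.0] shift cm [ 0.95 25.36 26.53] spin -45.6 (or 134.4)
side [([274.4, 130.6], 0.87), ([324.0, 224.4], 0.75), ([361.2, 219.1], 0.7)]
   expect mid [323.1 229.6] cap [323.4 220.8]
   expect mid [273.2 128.6] cap [272.5 120.3]
top [([194.0, 186.4], 0.61), ([369.0, 215.9], 0.6)]
   expect mid [359.7 216.1] cap [360.7 215.7]
   expect mid [195.6 188.2] cap [192.  187.1]
bottle top [0.68039849 0.39797613 0.16      ] shoulder [0.67641883 0.39405478 0.11      ] can [0.53874539 0.50595676 0.17      ] jar [0.42407282 0.45017809 0.07      ]
```

```bash
python3 -m jog '[{"fingers":0,"x":0,"y":4.2,"z":4.4,"spin":10},{"fingers":0,"x":0,"y":8.4,"z":8.8,"spin":20},{"fingers":0,"x":0,"y":12.6,"z":13.2,"spin":30},{"fingers":0,"x":0,"y":16.8,"z":17.6,"spin":40},{"fingers":0,"x":0,"y":21,"z":22,"spin":50}]'; python3 go.py .5714 .3799 .25 -40
```

```text
time: 43.72
tool_pos: [0.5692, 0.3153, 0.4133]
tool_rot: [-2.606, 1.568, -2.709]
contact_force: [1.4, -0.3, 0.6]
opening: 0.0919
t43.73 grasp [0.5687 0.3151 0.2541] jaw -5.9 tilt 0.18 q [ 0.39  0.58  1.12 -0.    1.45  0.49] F [ 1.4 -0.3  0.6] Mz -0.07 open 0.0919
to [0.5714, 0.3799, 0.25, -40.0] shift cm [ 0.4   6.45 -0.44] spin 34.1 (or -145.9)
```

```bash
python3 -m jog '[{"fingers":0,"x":0,"y":2.5,"z":-0.2,"spin":9},{"fingers":0,"x":0,"y":5,"z":-0.4,"spin":18},{"fingers":0,"x":0,"y":6.4,"z":-0.4,"spin":27},{"fingers":0,"x":0,"y":6.4,"z":-0.4,"spin":34},{"fingers":0,"x":0,"y":6.4,"z":-0.4,"spin":34}]'; python3 go.py .5714 .3799 .103 -40;  python3 - <<'E'
from h import *
ims=[]
k=2.5
for n,cr in(('top',(170,110,400,260)),('side',(230,80,400,280))):
    p=robot.read_camera(n); s=cv2.resize(p['color'][cr[1]:cr[3],cr[0]:cr[2],::-1],None,fx=k,fy=k); t=np.linspace(0,2*np.pi,60)
    for c,r,z,co in(((.4882,-.0569),.029,.117,(0,255,0)),((.4882,-.0569),.035,.03,(0,0,255)),((.5844,-.0837),.029,.096,(0,255,0)),((.5714,.3799),.029,.108,(0,255,0))):
        q=(proj(p,np.c_[c[0]+r*np.cos(t),c[1]+r*np.sin(t),0*t+z])-cr[:2]+.5)*k; cv2.polylines(s,[q.round().astype(int)],True,co,1)
    ims.append(s)
s=ims[0]; h=s.shape[0]; b=cv2.resize(ims[1],None,fx=h/ims[1].shape[0],fy=h/ims[1].shape[0]); im=np.hstack([s,b]);cv2.imwrite('pics/a5.png',cv2.resize(im,None,fx=799/im.shape[1],fy=799/im.shape[1]))
E
```

```text
time: 44.35
tool_pos: [0.5715, 0.3778, 0.4132]
tool_rot: [-1.985, 1.567, -2.674]
contact_force: [-0.5, 0.1, -0.1]
opening: 0.0919
t44.35 grasp [0.571  0.3776 0.254 ] jaw -39.5 tilt 0.19 q [0.47 0.65 0.99 0.   1.5  1.16] F [-0.5  0.1 -0.1] Mz -0.02 open 0.0919
to [0.5714, 0.3799, 0.103, -40.0] shift cm [15.1   0.2  -0.12] spin 0.5 (or -179.5)
```

View pics/a5.png

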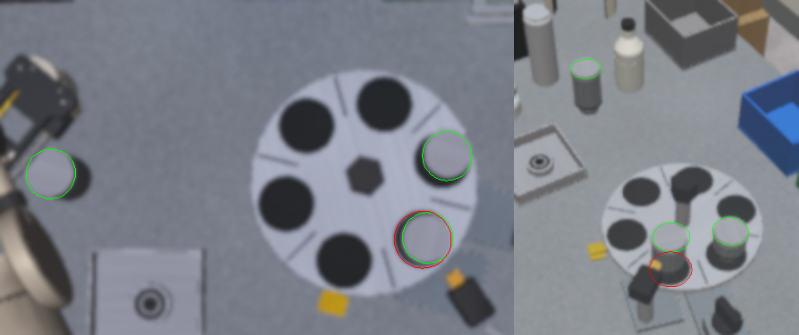

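66 and 87 stand on their pads and the bearing is in the tray. Now grip the 108.

```bash
python3 -m jog '[{"fingers":0,"x":4,"y":0.2,"z":-0.1,"spin":0},{"fingers":0,"x":8,"y":0.2,"z":-0.1,"spin":0},{"fingers":0,"x":11,"y":0.2,"z":-0.1,"spin":0},{"fingers":0,"x":13.5,"y":0.2,"z":-0.1,"spin":0},{"fingers":0,"x":15,"y":0.2,"z":-0.1,"spin":0}]';  python3 -m jog '[{"fingers":0,"x":0,"y":0,"z":0,"spin":0},{"fingers":0.3,"x":0,"y":0,"z":0,"spin":0},{"fingers":0.35,"x":0,"y":0,"z":0,"spin":0},{"fingers":0.4,"x":0,"y":0,"z":0,"spin":0},{"fingers":0.5,"x":0,"y":0,"z":0,"spin":0}]' 12; python3 -m jog '[{"fingers":0.6,"x":0,"y":0,"z":0,"spin":0},{"fingers":0.6,"x":0,"y":0,"z":0,"spin":0},{"fingers":0.6,"x":0,"y":0,"z":0,"spin":0}]' 25; python3 go.py;  python3 -m jog '[{"fingers":0.6,"x":-1,"y":0,"z":0,"spin":0},{"fingers":0.6,"x":-3,"y":0,"z":0,"spin":0},{"fingers":0.6,"x":-6,"y":0,"z":0,"spin":0},{"fingers":0.6,"x":-9,"y":0,"z":0,"spin":0},{"fingers":0.6,"x":-11,"y":0,"z":0,"spin":0}]'; python3 go.py .4635 .0399 .215 -15.6
```

```text
time: 45.08
tool_pos: [0.5719, 0.3794, 0.2635]
tool_rot: [-2.004, 1.568, -2.693]
contact_force: [-0.1, 0.4, 0.7]
opening: 0.0917
time: 45.7
tool_pos: [0.572, 0.3799, 0.2658]
tool_rot: [1.418, 1.57, 0.727]
contact_force: [-0.4, -0.1, 3.0]
opening: 0.0576
time: 46.08
tool_pos: [0.5721, 0.3799, 0.2658]
tool_rot: [1.406, 1.57, 0.716]
contact_force: [-0.6, 0.3, 3.9]
opening: 0.0574
t46.08 grasp [0.5722 0.38   0.1066] jaw -39.6 tilt 0.04 q [0.47 0.76 1.2  0.   1.19 1.16] F [-0.6  0.3  3.9] Mz -0.02 open 0.0574
time: 46.7
tool_pos: [0.5721, 0.3797, 0.3771]
tool_rot: [1.066, 1.57, 0.375]
contact_force: [-1.0, -0.3, -2.6]
opening: 0.0569
t46.70 grasp [0.5723 0.3798 0.2179] jaw -39.6 tilt 0.07 q [ 0.47  0.67  1.05 -0.    1.42  1.17] F [-1.  -0.3 -2.6] Mz 0.00 open 0.0569
to [0.4635, 0.0399, 0.215, -15.6] shift cm [  0.26 -33.11  13.27] spin -24.0 (or 156.0)
```

```bash
python3 -m jog '[{"fingers":0.6,"x":0,"y":-2,"z":0.8,"spin":-2},{"fingers":0.6,"x":0,"y":-5,"z":2,"spin":-4},{"fingers":0.6,"x":0,"y":-9,"z":3.6,"spin":-7},{"fingers":0.6,"x":0,"y":-13,"z":5.2,"spin":-10},{"fingers":0.6,"x":0,"y":-17,"z":6.8,"spin":-13}]'; python3 go.py .4635 .0399 .215 -15.6
```

```text
time: 47.32
tool_pos: [0.5155, 0.2041, 0.3754]
tool_rot: [-1.8, 1.57, -2.261]
contact_force: [0.3, -0.0, -2.2]
opening: 0.0574
t47.33 grasp [0.5155 0.2041 0.2162] jaw -26.4 tilt 0.02 q [ 0.24  0.42  1.49 -0.    1.23  0.7 ] F [ 0.3 -0.  -2.2] Mz -0.05 open 0.0574
to [0.4635, 0.0399, 0.215, -15.6] shift cm [  0.13 -17.02   2.66] spin -10.8 (or 169.2)
```

```bash
python3 -m jog '[{"fingers":0.6,"x":0,"y":-4,"z":0.6,"spin":-2.5},{"fingers":0.6,"x":0,"y":-8,"z":1.2,"spin":-5},{"fingers":0.6,"x":0,"y":-12,"z":1.9,"spin":-7.5},{"fingers":0.6,"x":0,"y":-15.3,"z":2.4,"spin":-9.5},{"fingers":0.6,"x":0,"y":-17,"z":2.7,"spin":-10.8}]';  python3 -m jog '[{"fingers":0.6,"x":0,"y":0,"z":0,"spin":0},{"fingers":0.6,"x":2,"y":0,"z":0,"spin":0},{"fingers":0.6,"x":4,"y":0,"z":0,"spin":0},{"fingers":0.6,"x":5,"y":0,"z":0,"spin":0},{"fingers":0.6,"x":5,"y":0,"z":0,"spin":0}]';python3 go.py .4635 .0399 .1385 -15.6 .4635 .0399 .136 -15.6
```

```text
time: 47.95
tool_pos: [0.4637, 0.0398, 0.3756]
tool_rot: [-2.158, 1.57, -2.434]
contact_force: [0.0, -0.4, -1.0]
opening: 0.0574
time: 48.58
tool_pos: [0.4644, 0.0417, 0.3249]
tool_rot: [-3.091, 1.57, 2.918]
contact_force: [-0.9, -1.2, -1.5]
opening: 0.0571
t48.58 grasp [0.4642 0.0418 0.1657] jaw -15.7 tilt 0.07 q [-0.08  0.32  1.8   0.    1.02  0.2 ] F [-0.9 -1.2 -1.5] Mz -0.01 open 0.0571
to [0.4635, 0.0399, 0.1385, -15.6] shift cm [ 2.72 -0.2  -0.03] spin -0.1 (or 179.9)
to [0.4635, 0.0399, 0.136, -15.6] shift cm [ 2.97 -0.2  -0.03] spin -0.1 (or 179.9)
```

```bash
python3 -m jog '[{"fingers":0.6,"x":0.8,"y":-0.2,"z":-0.05,"spin":0},{"fingers":0.6,"x":1.6,"y":-0.2,"z":-0.05,"spin":0},{"fingers":0.6,"x":2.3,"y":-0.2,"z":-0.05,"spin":0},{"fingers":0.6,"x":2.6,"y":-0.2,"z":-0.05,"spin":0},{"fingers":0.6,"x":2.6,"y":-0.2,"z":-0.05,"spin":0}]';  python3 -m jog '[{"fingers":0.6,"x":0.1,"y":0,"z":0,"spin":0},{"fingers":0.6,"x":0.15,"y":0,"z":0,"spin":0},{"fingers":0.6,"x":0.2,"y":0,"z":0,"spin":0},{"fingers":0.6,"x":0.2,"y":0,"z":0,"spin":0},{"fingers":0.6,"x":0.2,"y":0,"z":0,"spin":0}]';python3 go.py .4635 .0399 .136 -15.6
```

```text
time: 49.2
tool_pos: [0.4633, 0.0395, 0.2991]
tool_rot: [3.054, 1.57, 2.779]
contact_force: [0.3, -0.3, -1.5]
opening: 0.0574
time: 49.82
tool_pos: [0.4633, 0.0395, 0.2973]
tool_rot: [0.812, 1.571, 0.537]
contact_force: [-0.2, 0.8, -1.8]
opening: 0.0574
t49.83 grasp [0.4634 0.0395 0.1381] jaw -15.8 tilt 0.01 q [-0.08  0.36  1.84  0.    0.95  0.19] F [-0.2  0.8 -1.8] Mz -0.02 open 0.0574
to [0.4635, 0.0399, 0.136, -15.6] shift cm [0.21 0.04 0.  ] spin -0.2 (or 179.8)
```

```bash
python3 -m jog '[{"fingers":0.6,"x":0.05,"y":0,"z":0,"spin":0},{"fingers":0.6,"x":0.1,"y":0,"z":0,"spin":0},{"fingers":0.6,"x":0.15,"y":0,"z":0,"spin":0},{"fingers":0.6,"x":0.2,"y":0,"z":0,"spin":0},{"fingers":0.6,"x":0.2,"y":0,"z":0,"spin":0}]' 10; python3 go.py
```

```text
time: 50.45
tool_pos: [0.4633, 0.0396, 0.2957]
tool_rot: [0.506, 1.57, 0.231]
contact_force: [-0.9, -0.2, 4.4]
opening: 0.0577
t50.45 grasp [0.4634 0.0396 0.1365] jaw -15.8 tilt 0.03 q [-0.08  0.36  1.84  0.    0.94  0.19] F [-0.9 -0.2  4.4] Mz 0.02 open 0.0577
```

```bash
python3 -m jog '[{"fingers":0.45,"x":-0.04,"y":0,"z":0,"spin":0},{"fingers":0.39,"x":-0.06,"y":0,"z":0,"spin":0},{"fingers":0.37,"x":-0.06,"y":0,"z":0,"spin":0},{"fingers":0.36,"x":-0.06,"y":0,"z":0,"spin":0},{"fingers":0.35,"x":-0.06,"y":0,"z":0,"spin":0}]' 5; python3 -m jog '[{"fingers":0.33,"x":0,"y":0,"z":0,"spin":0},{"fingers":0.31,"x":0,"y":0,"z":0,"spin":0},{"fingers":0.28,"x":0,"y":0,"z":0,"spin":0},{"fingers":0.24,"x":0,"y":0,"z":0,"spin":0},{"fingers":0.2,"x":0,"y":0,"z":0,"spin":0}]'; python3 go.py;python3 -m jog '[{"fingers":0.2,"x":0,"y":0,"z":0,"spin":0},{"fingers":0.2,"x":-1,"y":0,"z":0,"spin":0},{"fingers":0.2,"x":-3,"y":0,"z":0,"spin":0},{"fingers":0.2,"x":-6,"y":0,"z":0,"spin":0},{"fingers":0.2,"x":-9,"y":0,"z":0,"spin":0}]'; python3 -m jog '[{"fingers":0.2,"x":0,"y":0,"z":3,"spin":0},{"fingers":0.2,"x":0,"y":0,"z":6,"spin":0},{"fingers":0.2,"x":0,"y":0,"z":9,"spin":0},{"fingers":0.2,"x":0,"y":0,"z":10,"spin":0},{"fingers":0.2,"x":0,"y":0,"z":10,"spin":0}]'; python3 go.py .5597 .013 .125 -15.6; python3 chk.py .4635 .0399 .108
```

```text
time: 51.08
tool_pos: [0.4634, 0.0395, 0.2959]
tool_rot: [0.709, 1.571, 0.434]
contact_force: [-0.2, 1.3, 0.7]
opening: 0.0598
time: 51.7
tool_pos: [0.4633, 0.0395, 0.2959]
tool_rot: [0.782, 1.571, 0.507]
contact_force: [0.6, 0.0, -0.5]
opening: 0.0726
t51.70 grasp [0.4634 0.0395 0.1367] jaw -15.8 tilt 0.01 q [-0.08  0.36  1.84  0.    0.94  0.19] F [ 0.6  0.  -0.5] Mz -0.03 open 0.0726
time: 52.32
tool_pos: [0.4632, 0.0395, 0.3875]
tool_rot: [0.497, 1.57, 0.222]
contact_force: [0.6, -0.1, -0.4]
opening: 0.0735
time: 52.95
tool_pos: [0.5594, 0.0124, 0.3859]
tool_rot: [3.084, 1.57, 2.808]
contact_force: [-0.9, -0.0, 0.5]
opening: 0.0733
t52.95 grasp [0.5593 0.0124 0.2267] jaw -15.8 tilt 0.04 q [-0.11  0.42  1.46  0.    1.26  0.16] F [-0.9 -0.   0.5] Mz 0.02 open 0.0733
to [0.5597, 0.013, 0.125, -15.6] shift cm [1.017e+01 7.000e-02 1.000e-02] spin -0.2 (or 179.8)
side [([361.2, 221.3], 0.76), ([318.7, 223.9], 0.6), ([295.0, 207.1], 0.56)]
   expect mid [296.9 206.9] cap [296.4 195.5]
top [([321.1, 230.2], 0.52)]
   expect mid [323.3 226.1] cap [323.2 226.1]
```

```bash
python3 -m jog '[{"fingers":0.3,"x":3,"y":0.1,"z":0,"spin":-0.2},{"fingers":0.35,"x":6,"y":0.1,"z":0,"spin":-0.2},{"fingers":0.35,"x":8,"y":0.1,"z":0,"spin":-0.2},{"fingers":0.35,"x":10,"y":0.1,"z":0,"spin":-0.2},{"fingers":0.35,"x":10,"y":0.1,"z":0,"spin":-0.2}]'; python3 go.py; python3 -m jog '[{"fingers":0.4,"x":0,"y":0,"z":0,"spin":0},{"fingers":0.5,"x":0,"y":0,"z":0,"spin":0},{"fingers":0.55,"x":0,"y":0,"z":0,"spin":0},{"fingers":0.6,"x":0,"y":0,"z":0,"spin":0},{"fingers":0.65,"x":0,"y":0,"z":0,"spin":0}]' 10; python3 -m jog '[{"fingers":0.8,"x":0,"y":0,"z":0,"spin":0},{"fingers":0.8,"x":0,"y":0,"z":0,"spin":0},{"fingers":0.8,"x":0,"y":0,"z":0,"spin":0}]' 30; python3 go.py
```

```text
time: 53.78
tool_pos: [0.559, 0.0136, 0.285]
tool_rot: [-3.011, 1.568, 3.001]
contact_force: [-0.4, -0.8, -0.0]
opening: 0.0595
t53.77 grasp [0.5585 0.0137 0.1258] jaw -15.5 tilt 0.18 q [-0.11  0.52  1.59  0.    1.03  0.16] F [-0.4 -0.8 -0. ] Mz 0.02 open 0.0595
time: 54.4
tool_pos: [0.5594, 0.0135, 0.2864]
tool_rot: [3.108, 1.57, 2.837]
contact_force: [-4.6, 0.3, 6.8]
opening: 0.04
time: 54.78
tool_pos: [0.5594, 0.0135, 0.2864]
tool_rot: [3.095, 1.57, 2.824]
contact_force: [-4.5, 1.5, 5.2]
opening: 0.0395
t54.77 grasp [0.5592 0.0136 0.1272] jaw -15.6 tilt 0.07 q [-0.11  0.52  1.59  0.    1.03  0.16] F [-4.5  1.5  5.2] Mz 0.05 open 0.0395
```

```bash
python3 -m jog '[{"fingers":0.8,"x":0,"y":0,"z":0,"spin":-0.5},{"fingers":0.8,"x":0,"y":0,"z":0,"spin":-1.5},{"fingers":0.8,"x":0,"y":0,"z":0,"spin":-3},{"fingers":0.8,"x":0,"y":0,"z":0,"spin":-5},{"fingers":0.8,"x":0,"y":0,"z":0,"spin":-7.5}]'; python3 -m jog '[{"fingers":0.8,"x":0,"y":0,"z":0,"spin":-2.5},{"fingers":0.8,"x":0,"y":0,"z":0,"spin":-5},{"fingers":0.8,"x":0,"y":0,"z":0,"spin":-7.5},{"fingers":0.8,"x":0,"y":0,"z":0,"spin":-10},{"fingers":0.8,"x":0,"y":0,"z":0,"spin":-12.5}]';  python3 go.py .5597 .013 .125 44.4;python3 -m jog '[{"fingers":0.8,"x":0,"y":0,"z":0,"spin":-2.5},{"fingers":0.8,"x":0,"y":0,"z":0,"spin":-5},{"fingers":0.8,"x":0,"y":0,"z":0,"spin":-7.5},{"fingers":0.8,"x":0,"y":0,"z":0,"spin":-10},{"fingers":0.8,"x":0,"y":0,"z":0,"spin":-12.5}]'; python3 -m jog '[{"fingers":0.8,"x":0,"y":0,"z":0,"spin":-2.5},{"fingers":0.8,"x":0,"y":0,"z":0,"spin":-5},{"fingers":0.8,"x":0,"y":0,"z":0,"spin":-7.5},{"fingers":0.8,"x":0,"y":0,"z":0,"spin":-10},{"fingers":0.8,"x":0,"y":0,"z":0,"spin":-12.5}]'; python3 -m jog '[{"fingers":0.8,"x":0,"y":0,"z":0,"spin":-2.5},{"fingers":0.8,"x":0,"y":0,"z":0,"spin":-5},{"fingers":0.8,"x":0,"y":0,"z":0,"spin":-7.5},{"fingers":0.8,"x":0,"y":0,"z":0,"spin":-10},{"fingers":0.8,"x":0,"y":0,"z":0,"spin":-12}]';  python3 -m jog '[{"fingers":0.8,"x":0,"y":0,"z":0,"spin":-1.5},{"fingers":0.8,"x":0,"y":0,"z":0,"spin":-2.5},{"fingers":0.8,"x":0,"y":0,"z":0,"spin":-3},{"fingers":0.8,"x":0,"y":0,"z":0,"spin":-3},{"fingers":0.8,"x":0,"y":0,"z":0,"spin":-3}]';  python3 go.py .5597 .013 .125 44.4
```

```text
time: 55.4
tool_pos: [0.5594, 0.0135, 0.2864]
tool_rot: [2.815, 1.57, 2.676]
contact_force: [-4.8, 1.3, 4.9]
opening: 0.04
time: 56.02
tool_pos: [0.5595, 0.0135, 0.2864]
tool_rot: [2.524, 1.57, 2.602]
contact_force: [-3.8, 1.5, 5.8]
opening: 0.0401
t56.02 grasp [0.5593 0.0136 0.1272] jaw 4.5 tilt 0.06 q [-0.11  0.52  1.59  0.    1.03 -0.19] F [-3.8  1.5  5.8] Mz -0.29 open 0.0401
to [0.5597, 0.013, 0.125, 44.4] shift cm [ 0.22 -0.05  0.02] spin -39.9 (or 140.1)
time: 56.65
tool_pos: [0.5596, 0.0135, 0.2864]
tool_rot: [2.225, 1.57, 2.522]
contact_force: [-3.2, 2.1, 5.4]
opening: 0.0394
time: 57.28
tool_pos: [0.5596, 0.0136, 0.2864]
tool_rot: [1.916, 1.57, 2.431]
contact_force: [-2.4, 2.0, 5.1]
opening: 0.0396
time: 57.9
tool_pos: [0.5597, 0.0136, 0.2864]
tool_rot: [1.291, 1.57, 2.016]
contact_force: [-2.5, 2.1, 5.0]
opening: 0.0398
time: 58.52
tool_pos: [0.5597, 0.0136, 0.2864]
tool_rot: [1.206, 1.57, 1.982]
contact_force: [-3.0, 3.1, 5.2]
opening: 0.0398
t58.52 grasp [0.5596 0.0137 0.1272] jaw 44.5 tilt 0.02 q [-0.11  0.52  1.59  0.    1.03 -0.89] F [-3.   3.1  5.2] Mz 0.03 open 0.0398
to [0.5597, 0.013, 0.125, 44.4] shift cm [ 0.22 -0.05 -0.04] spin 0.1 (or -179.9)
```

```bash
python3 -m jog '[{"fingers":0.6,"x":0,"y":0,"z":0,"spin":0},{"fingers":0.55,"x":0,"y":0,"z":0,"spin":0},{"fingers":0.5,"x":0,"y":0,"z":0,"spin":0},{"fingers":0.45,"x":0,"y":0,"z":0,"spin":0},{"fingers":0.35,"x":0,"y":0,"z":0,"spin":0}]' 5; python3 -m jog '[{"fingers":0.35,"x":-1,"y":0,"z":0,"spin":0},{"fingers":0.35,"x":-4,"y":0,"z":0,"spin":0},{"fingers":0.35,"x":-8,"y":0,"z":0,"spin":0},{"fingers":0.35,"x":-12,"y":0,"z":0,"spin":0},{"fingers":0.35,"x":-13,"y":0,"z":0,"spin":0}]';  python3 go.py .4991 -.2037 .25 0;  python3 chk.py .4882 -.0569 .108; python3 - <<'E'
from h import *
ims=[];k=3
for n,cr in(('top',(330,130,450,250)),('side',(285,190,405,310))):
    p=robot.read_camera(n); s=cv2.resize(p['color'][cr[1]:cr[3],cr[0]:cr[2],::-1],None,fx=k,fy=k,interpolation=cv2.INTER_CUBIC); t=np.linspace(0,2*np.pi,60)
    for c,r,z,co in(((.4882,-.0569),.029,.138,(0,255,0)),((.5844,-.0837),.029,.117,(0,255,0)),((.4991,-.2037),.024,.064,(0,255,255))):
        q=(proj(p,np.c_[c[0]+r*np.cos(t),c[1]+r*np.sin(t),0*t+z])-cr[:2]+.5)*k; cv2.polylines(s,[q.round().astype(int)],True,co,1)
    ims.append(s); np.save(n+'_l.npy',p,allow_pickle=True)
cv2.imwrite('pics/a6.png',np.hstack(ims))
E
```

```text
time: 59.15
tool_pos: [0.5599, 0.0133, 0.2858]
tool_rot: [0.116, 1.571, 0.891]
contact_force: [0.3, -0.5, 1.0]
opening: 0.0562
time: 59.78
tool_pos: [0.56, 0.0133, 0.4195]
tool_rot: [-0.872, 1.565, -0.096]
contact_force: [0.8, 0.9, -0.1]
opening: 0.0597
t59.77 grasp [0.5609 0.0132 0.2603] jaw 44.4 tilt 0.35 q [-0.11  0.39  1.4   0.    1.34 -0.89] F [ 0.8  0.9 -0.1] Mz -0.03 open 0.0597
to [0.4991, -0.2037, 0.25, 0.0] shift cm [  1.   -11.23 -19.55] spin 44.4 (or -135.6)
side [([322.0, 224.8], 0.79), ([366.5, 193.7], 0.74), ([328.8, 210.3], 0.47)]
   expect mid [323.2 227.1] cap [323.6 215.9]
top [([370.9, 217.6], 0.43), ([410.9, 211.2], 0.33)]
   expect mid [360. 216.] cap [361.3 215.5]
```

View pics/a6.png

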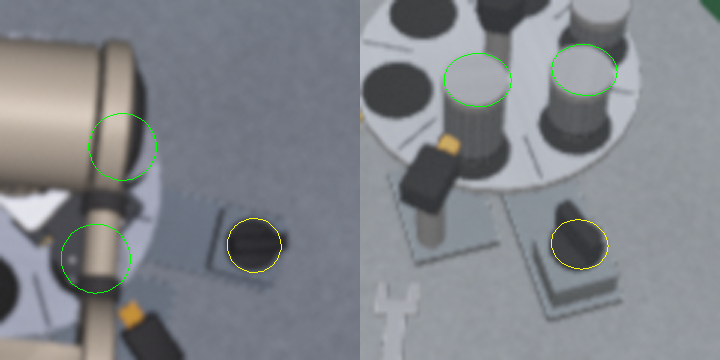

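All three filters stand, with the 108 at the nozzle. Next I measure the knob's bar angle by silhouette fit in both views.

```bash
cat > knob.py <<'E'
from h import *
import sys
L=np.array([.4991,-.2037])
def sil(p,a,c,shape,cr,k):
    m=np.zeros(shape,np.uint8); t=np.linspace(0,2*np.pi,40)
    d=np.array([np.cos(a),np.sin(a)]);e=np.array([-d[1],d[0]])
    for P,z in(([c+s*.025*d+u*.0075*e for s in(1,-1) for u in(1,-1)],(.064,.096)),([c+.024*np.array([np.cos(x),np.sin(x)]) for x in t],(.054,.064))):
        X=np.array([[*q,h] for q in P for h in z]); q=(proj(p,X)-cr+.5)*k
        cv2.fillConvexPoly(m,cv2.convexHull(q.round().astype(np.int32)),1)
    return m
def fit(ps,k=8,half=22,th=62):
    dat=[]
    for p in ps:
        cr=proj(p,[[*L,.075]])[0].round().astype(int)-half
        im=cv2.resize(p['color'][cr[1]:cr[1]+2*half,cr[0]:cr[0]+2*half],None,fx=k,fy=k,interpolation=cv2.INTER_CUBIC)
        g=cv2.cvtColor(im,cv2.COLOR_RGB2GRAY); dat.append((p,cr,im,g))
    res=[]
    for deg in range(0,180,2):
        sc=[]
        for p,cr,im,g in dat:
            m=sil(p,np.radians(deg),L,g.shape,cr,k); dk=(g<th).astype(np.uint8); sc.append((m&dk).sum()/(m|dk).sum())
        res.append((np.mean(sc),deg,np.round(sc,3)))
    res.sort(key=lambda r:-r[0]); return res,dat
if __name__=='__main__':
    ps=[np.load('t0.npy',allow_pickle=True).item(),np.load('side_l.npy',allow_pickle=True).item()]
    for th in(50,62,75):
        res,dat=fit(ps,th=th); print(th,[(r[1],round(r[0],3),r[2].tolist()) for r in res[:5]])
    a=np.radians(res[0][1]);d=np.array([np.cos(a),np.sin(a)]);e=np.array([-d[1],d[0]]);out=[]
    for p,cr,im,g in dat:
        im=cv2.convertScaleAbs(im[:,:,::-1],alpha=1.9); o=im.copy()
        R=np.array([[*(L+.025*s*d+.0075*u*e),.096] for s,u in((1,1),(1,-1),(-1,-1),(-1,1))])
        cv2.polylines(o,[((proj(p,R)-cr+.5)*8).round().astype(int)],True,(0,255,0),1); out.append(np.hstack([im,o]))
    cv2.imwrite('pics/k.png',np.vstack(out)[:, :704] if False else cv2.resize(np.vstack(out),None,fx=.8,fy=.8))
E
python3 knob.py
```

```text
50 [(98, np.float64(0.279), [0.558, 0.0]), (100, np.float64(0.278), [0.557, 0.0]), (102, np.float64(0.278), [0.556, 0.0]), (96, np.float64(0.278), [0.556, 0.0]), (104, np.float64(0.278), [0.556, 0.0])]
62 [(90, np.float64(0.545), [0.794, 0.295]), (92, np.float64(0.545), [0.795, 0.295]), (96, np.float64(0.545), [0.795, 0.294]), (98, np.float64(0.544), [0.797, 0.292]), (94, np.float64(0.544), [0.794, 0.294])]
75 [(92, np.float64(0.822), [0.889, 0.756]), (90, np.float64(0.822), [0.886, 0.758]), (94, np.float64(0.822), [0.889, 0.755]), (96, np.float64(0.821), [0.888, 0.754]), (98, np.float64(0.819), [0.888, 0.75])]
```

View pics/k.png

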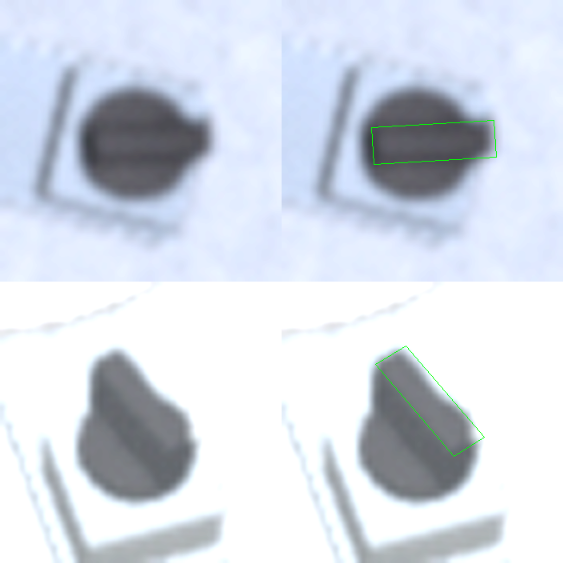

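```bash
python3 -m jog '[{"fingers":0.35,"x":0,"y":-2.3,"z":-4,"spin":9},{"fingers":0.35,"x":0,"y":-4.6,"z":-8,"spin":18},{"fingers":0.35,"x":0,"y":-6.9,"z":-12,"spin":27},{"fingers":0.4,"x":0,"y":-9.2,"z":-16,"spin":36},{"fingers":0.5,"x":0,"y":-11.2,"z":-19.6,"spin":41}]'; python3 -m jog '[{"fingers":0.5,"x":0,"y":0,"z":0,"spin":0},{"fingers":0.5,"x":3,"y":0,"z":0,"spin":0},{"fingers":0.5,"x":6,"y":0,"z":0,"spin":0},{"fingers":0.5,"x":9,"y":0,"z":0,"spin":0},{"fingers":0.5,"x":10,"y":0,"z":0,"spin":0}]'; python3 go.py .4991 -.2037 .087 3
```

```text
time: 60.7
tool_pos: [0.4977, -0.2054, 0.4147]
tool_rot: [2.535, 1.569, 2.591]
contact_force: [1.2, -0.0, 0.1]
opening: 0.0495
time: 61.32
tool_pos: [0.4981, -0.2028, 0.3136]
tool_rot: [2.476, 1.566, 2.537]
contact_force: [0.5, -0.5, 0.1]
opening: 0.0459
t61.33 grasp [ 0.4975 -0.2024  0.1544] jaw 3.5 tilt 0.27 q [-0.53  0.46  1.62  0.    1.07 -0.59] F [ 0.5 -0.5  0.1] Mz 0.00 open 0.0459
to [0.4991, -0.2037, 0.087, 3.0] shift cm [ 6.74 -0.12  0.12] spin 0.5 (or -179.5)
```

```bash
python3 -m jog '[{"fingers":0.5,"x":2,"y":-0.1,"z":0.1,"spin":0.5},{"fingers":0.5,"x":4,"y":-0.1,"z":0.1,"spin":0.5},{"fingers":0.5,"x":6,"y":-0.1,"z":0.1,"spin":0.5},{"fingers":0.5,"x":6.7,"y":-0.1,"z":0.1,"spin":0.5},{"fingers":0.5,"x":6.7,"y":-0.1,"z":0.1,"spin":0.5}]'; python3 go.py .4991 -.2037 .087 3; python3 -m jog '[{"fingers":0.7,"x":0,"y":0,"z":0,"spin":0},{"fingers":0.8,"x":0,"y":0,"z":0,"spin":0},{"fingers":0.85,"x":0,"y":0,"z":0,"spin":0},{"fingers":0.9,"x":0,"y":0,"z":0,"spin":0},{"fingers":1,"x":0,"y":0,"z":0,"spin":0}]' 10; python3 -m jog '[{"fingers":1,"x":0,"y":0,"z":0,"spin":0},{"fingers":1,"x":0,"y":0,"z":0,"spin":0},{"fingers":1,"x":0,"y":0,"z":0,"spin":0}]' 40; python3 go.py
```

```text
time: 61.95
tool_pos: [0.4996, -0.2046, 0.2491]
tool_rot: [1.74, 1.571, 1.791]
contact_force: [0.3, -0.4, -0.3]
opening: 0.0455
t61.95 grasp [ 0.4996 -0.2046  0.0899] jaw 3.0 tilt 0.01 q [-0.53  0.54  1.68  0.    0.92 -0.58] F [ 0.3 -0.4 -0.3] Mz -0.05 open 0.0455
to [0.4991, -0.2037, 0.087, 3.0] shift cm [ 0.29  0.09 -0.05] spin -0.0 (or 180.0)
time: 62.58
tool_pos: [0.4991, -0.2049, 0.2492]
tool_rot: [-3.129, 1.57, -3.077]
contact_force: [-4.4, -0.5, 5.5]
opening: 0.015
time: 62.95
tool_pos: [0.4991, -0.2049, 0.2492]
tool_rot: [-3.137, 1.57, -3.086]
contact_force: [-3.9, -0.5, 5.7]
opening: 0.0146
t62.95 grasp [ 0.499  -0.2049  0.09  ] jaw 2.9 tilt 0.04 q [-0.53  0.54  1.68 -0.    0.92 -0.58] F [-3.9 -0.5  5.7] Mz -0.04 open 0.0146
```

```bash
python3 -m jog '[{"fingers":1,"x":0,"y":0,"z":0,"spin":1},{"fingers":1,"x":0,"y":0,"z":0,"spin":3},{"fingers":1,"x":0,"y":0,"z":0,"spin":5},{"fingers":1,"x":0,"y":0,"z":0,"spin":7.5},{"fingers":1,"x":0,"y":0,"z":0,"spin":10}]'>/dev/null; python3 go.py;  python3 -m jog '[{"fingers":1,"x":0,"y":0,"z":0,"spin":2},{"fingers":1,"x":0,"y":0,"z":0,"spin":4},{"fingers":1,"x":0,"y":0,"z":0,"spin":6},{"fingers":1,"x":0,"y":0,"z":0,"spin":8},{"fingers":1,"x":0,"y":0,"z":0,"spin":10}]' >/dev/null; python3 go.py;python3 -m jog '[{"fingers":1,"x":0,"y":0,"z":0,"spin":2},{"fingers":1,"x":0,"y":0,"z":0,"spin":4},{"fingers":1,"x":0,"y":0,"z":0,"spin":6},{"fingers":1,"x":0,"y":0,"z":0,"spin":8},{"fingers":1,"x":0,"y":0,"z":0,"spin":10}]' >/dev/null; python3 go.py
```

```text
t63.58 grasp [ 0.4987 -0.2049  0.09  ] jaw -7.1 tilt 0.09 q [-0.53  0.54  1.68 -0.    0.92 -0.41] F [-5.5 -0.7  5.5] Mz 0.15 open 0.0151
t64.20 grasp [ 0.4983 -0.2048  0.09  ] jaw -17.1 tilt 0.13 q [-0.53  0.54  1.68 -0.    0.92 -0.23] F [-6.6  0.2  7.2] Mz 0.17 open 0.0148
t64.83 grasp [ 0.498  -0.2047  0.0899] jaw -27.1 tilt 0.17 q [-0.53  0.54  1.68 -0.    0.92 -0.06] F [-7.6 -0.9  8.9] Mz 0.18 open 0.0147
```

```bash
python3 -m jog '[{"fingers":1,"x":0,"y":0,"z":0,"spin":2},{"fingers":1,"x":0,"y":0,"z":0,"spin":4},{"fingers":1,"x":0,"y":0,"z":0,"spin":6},{"fingers":1,"x":0,"y":0,"z":0,"spin":8},{"fingers":1,"x":0,"y":0,"z":0,"spin":10}]'>/dev/null; python3 go.py;  python3 -m jog '[{"fingers":1,"x":0,"y":0,"z":0,"spin":2},{"fingers":1,"x":0,"y":0,"z":0,"spin":4},{"fingers":1,"x":0,"y":0,"z":0,"spin":6},{"fingers":1,"x":0,"y":0,"z":0,"spin":8},{"fingers":1,"x":0,"y":0,"z":0,"spin":10}]' >/dev/null; python3 go.py
```

```text
t65.45 grasp [ 0.4977 -0.2045  0.0899] jaw -37.1 tilt 0.21 q [-0.53  0.54  1.68 -0.    0.92  0.12] F [-10.    0.1   9.4] Mz 0.15 open 0.0147
t66.08 grasp [ 0.4975 -0.2043  0.0899] jaw -47.1 tilt 0.25 q [-0.53  0.54  1.68 -0.    0.92  0.29] F [-9.5  0.4 10.3] Mz 0.19 open 0.0145
```

```bash
python3 -m jog '[{"fingers":1,"x":0,"y":0,"z":0,"spin":2},{"fingers":1,"x":0,"y":0,"z":0,"spin":4},{"fingers":1,"x":0,"y":0,"z":0,"spin":6},{"fingers":1,"x":0,"y":0,"z":0,"spin":8},{"fingers":1,"x":0,"y":0,"z":0,"spin":10}]'>/dev/null; python3 go.py;  python3 -m jog '[{"fingers":1,"x":0,"y":0,"z":0,"spin":2},{"fingers":1,"x":0,"y":0,"z":0,"spin":4},{"fingers":1,"x":0,"y":0,"z":0,"spin":6},{"fingers":1,"x":0,"y":0,"z":0,"spin":8},{"fingers":1,"x":0,"y":0,"z":0,"spin":10}]' >/dev/null; python3 go.py
```

```text
t66.70 grasp [ 0.4972 -0.204   0.0899] jaw -57.1 tilt 0.29 q [-0.53  0.54  1.68 -0.    0.92  0.47] F [-11.5   1.9   9.8] Mz 0.15 open 0.0148
t67.33 grasp [ 0.4971 -0.2037  0.0899] jaw -67.1 tilt 0.32 q [-0.53  0.54  1.68 -0.    0.92  0.64] F [-10.7   3.2  12.8] Mz 0.16 open 0.0152
```

```bash
python3 -m jog '[{"fingers":1,"x":0,"y":0,"z":0,"spin":2},{"fingers":1,"x":0,"y":0,"z":0,"spin":4},{"fingers":1,"x":0,"y":0,"z":0,"spin":6},{"fingers":1,"x":0,"y":0,"z":0,"spin":8},{"fingers":1,"x":0,"y":0,"z":0,"spin":10}]'>/dev/null; python3 go.py;  python3 -m jog '[{"fingers":1,"x":0,"y":0,"z":0,"spin":2},{"fingers":1,"x":0,"y":0,"z":0,"spin":4},{"fingers":1,"x":0,"y":0,"z":0,"spin":6},{"fingers":1,"x":0,"y":0,"z":0,"spin":8},{"fingers":1,"x":0,"y":0,"z":0,"spin":10}]' >/dev/null; python3 go.py
```

```text
t67.95 grasp [ 0.497  -0.2034  0.0899] jaw -77.1 tilt 0.35 q [-0.53  0.54  1.68 -0.    0.92  0.81] F [-10.7   4.1  12.5] Mz 0.27 open 0.0148
t68.58 grasp [ 0.4969 -0.2031  0.0899] jaw -87.0 tilt 0.38 q [-0.53  0.54  1.68 -0.    0.92  0.99] F [-10.7   5.2  13.9] Mz 0.36 open 0.0146
```

```bash
python3 -m jog '[{"fingers":1,"x":0,"y":0,"z":0,"spin":2},{"fingers":1,"x":0,"y":0,"z":0,"spin":4}]'>/dev/null; python3 go.py;  python3 -m jog '[{"fingers":1,"x":0,"y":0,"z":0,"spin":2},{"fingers":1,"x":0,"y":0,"z":0,"spin":4}]' >/dev/null; python3 go.py; python3 -m jog '[{"fingers":1,"x":0,"y":0,"z":0,"spin":2},{"fingers":1,"x":0,"y":0,"z":0,"spin":4}]'>/dev/null; python3 go.py
```

```text
t68.83 grasp [ 0.4969 -0.2029  0.0899] jaw -91.1 tilt 0.38 q [-0.53  0.54  1.68  0.    0.92  1.06] F [-10.6   6.7  13.3] Mz -0.06 open 0.0150
t69.08 grasp [ 0.4969 -0.2028  0.0899] jaw -95.1 tilt 0.40 q [-0.53  0.54  1.68  0.    0.92  1.13] F [-10.7   6.2  12.9] Mz -0.17 open 0.0146
t69.33 grasp [ 0.4969 -0.2027  0.0899] jaw -99.1 tilt 0.40 q [-0.53  0.54  1.68  0.    0.92  1.2 ] F [-10.6   7.2  14. ] Mz 0.13 open 0.0147
```

```bash
python3 -m jog '[{"fingers":1,"x":0,"y":0,"z":0,"spin":2},{"fingers":1,"x":0,"y":0,"z":0,"spin":4},{"fingers":1,"x":0,"y":0,"z":0,"spin":4}]'>/dev/null; python3 go.py
```

```text
t69.70 grasp [ 0.497  -0.2026  0.0899] jaw -103.1 tilt 0.40 q [-0.53  0.54  1.68  0.    0.92  1.27] F [-10.2   7.3  14.2] Mz 0.07 open 0.0142
```

The torque rose to 0.36 N m at jaw −87°, then broke away to −0.06 and −0.17, so the limiter has clicked. I'll release and check.

```bash
python3 -m jog '[{"fingers":0.83,"x":0,"y":0,"z":0,"spin":0},{"fingers":0.8,"x":0,"y":0,"z":0,"spin":0},{"fingers":0.75,"x":0,"y":0,"z":0,"spin":0},{"fingers":0.65,"x":0,"y":0,"z":0,"spin":0},{"fingers":0.5,"x":0,"y":0,"z":0,"spin":0}]' 5; python3 -m jog '[{"fingers":0.5,"x":0,"y":0,"z":0,"spin":0},{"fingers":0.5,"x":-2,"y":0,"z":0,"spin":0},{"fingers":0.5,"x":-6,"y":0,"z":0,"spin":0},{"fingers":0.5,"x":-11,"y":0,"z":0,"spin":0},{"fingers":0.5,"x":-16,"y":0,"z":0,"spin":0}]';  python3 go.py .38 -.35 .26 -103
```

```text
time: 70.32
tool_pos: [0.4995, -0.205, 0.2489]
tool_rot: [1.392, 1.57, -0.406]
contact_force: [0.0, -0.8, -0.0]
opening: 0.0375
time: 70.95
tool_pos: [0.4992, -0.2047, 0.4104]
tool_rot: [-2.454, 1.571, 2.031]
contact_force: [0.8, -0.2, -0.7]
opening: 0.0459
t70.95 grasp [ 0.4992 -0.2047  0.2512] jaw -103.1 tilt 0.01 q [-0.53  0.36  1.47  0.    1.3   1.27] F [ 0.8 -0.2 -0.7] Mz -0.04 open 0.0459
to [0.38, -0.35, 0.26, -103.0] shift cm [-0.88 -8.33 16.85] spin -0.1 (or 179.9)
```

```bash
python3 -m jog '[{"fingers":0.5,"x":0,"y":-2,"z":4,"spin":0},{"fingers":0.5,"x":0,"y":-4,"z":8,"spin":0},{"fingers":0.5,"x":0,"y":-6,"z":12,"spin":0},{"fingers":0.5,"x":0,"y":-8,"z":16.5,"spin":0},{"fingers":0.5,"x":0,"y":-8,"z":16.5,"spin":0}]' ; python3 go.py; python3 - <<'E'
from h import *; import knob
T=robot.read_camera('top');S=robot.read_camera('side')
for th in(62,75):
    for ps in([T],[S],[T,S]):
        r,_=knob.fit(ps,th=th);print(th,[(x[1],round(float(x[0]),3)) for x in r[:4]])
print('nozzle expect',[proj(T,[[.4882,-.0569,.138]])[0].round(1)],[(np.round(d['xy'],1).tolist(),round(d['conf'],2)) for d in robot.look_for('filter_108',T)])
ims=[]
for p,cr in((T,(200,110,440,270)),(S,(230,120,400,310))):
    k=2.5;s=cv2.resize(p['color'][cr[1]:cr[3],cr[0]:cr[2],::-1],None,fx=k,fy=k,interpolation=cv2.INTER_CUBIC); t=np.linspace(0,2*np.pi,60)
    for c,r,z,co in(((.4882,-.0569),.029,.138,(0,255,0)),((.5844,-.0837),.029,.117,(0,255,0)),((.656,-.014),.029,.096,(0,255,0)),((.4635,.0399),.035,.03,(0,0,255))):
        q=(proj(p,np.c_[c[0]+r*np.cos(t),c[1]+r*np.sin(t),0*t+z])-cr[:2]+.5)*k; cv2.polylines(s,[q.round().astype(int)],True,co,1)
    ims.append(cv2.resize(s,None,fx=400/s.shape[0],fy=400/s.shape[0]))
im=np.hstack(ims);f=799/im.shape[1];cv2.imwrite('pics/a7.png',cv2.resize(im,None,fx=f,fy=f))
E
```

```text
time: 71.58
tool_pos: [0.3825, -0.3496, 0.4088]
tool_rot: [-0.364, 1.57, -2.167]
contact_force: [-0.1, -0.0, 1.0]
opening: 0.0457
t71.58 grasp [ 0.3824 -0.3497  0.2496] jaw -103.3 tilt 0.03 q [-0.89  0.33  1.54 -0.    1.28  0.91] F [-0.1 -0.   1. ] Mz -0.02 open 0.0457
62 [(0, 0.789), (178, 0.788), (176, 0.788), (174, 0.788)]
62 [(156, 0.16), (158, 0.16), (126, 0.16), (124, 0.16)]
62 [(164, 0.473), (160, 0.473), (166, 0.472), (162, 0.472)]
75 [(170, 0.885), (164, 0.884), (172, 0.884), (166, 0.884)]
75 [(124, 0.186), (122, 0.186), (130, 0.186), (126, 0.186)]
75 [(164, 0.533), (166, 0.533), (170, 0.533), (162, 0.532)]
nozzle expect [array([361.3, 215.5])] [([342.2, 150.3], 0.8), ([360.1, 217.9], 0.71), ([411.7, 211.2], 0.63)]
```

View pics/a7.png

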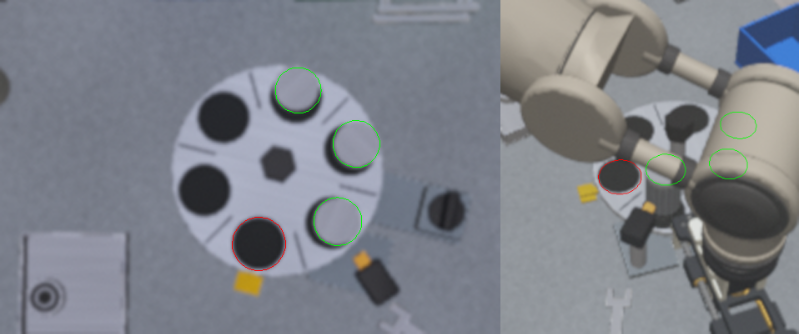

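The filters stand on their pads, the 108 at the nozzle, and the knob is free at about 167°. The bearing was knocked within the tray to about (43,296) in the picture, so I check that it is still within limits and flat before handing in.

```bash
python3 - <<'E'
from h import *
T=robot.read_camera('top')
f=.834*2.5; q=(43/f+200,296/f+110); print('eye',at(T,q,.02)[:2]-[.413,.2819])
for d in robot.look_for('bearing_a',T): print('net',d['conf'],at(T,d['xy'],.02)[:2]-[.413,.2819])
save(T,'b.png',(200,220,275,280),8)
E
```

```text
eye [-0.0147614   0.04314282]
net 0.66 [-0.01679825  0.04183637]
net 0.52 [ 0.08950837 -0.49159731]
net 0.48 [ 0.14537786 -0.24878575]
```

View pics/b.png

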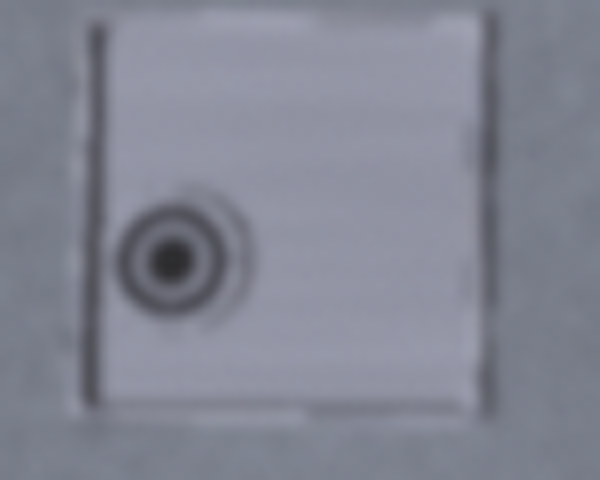

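```bash
python3 -c "
from cell import robot
print(robot.hand_in(), robot.observe()['time'])"
```

```text
the job is handed in; nothing more can be done
the job is handed in; nothing more can be done
```

The job is done and handed in, with about 72 s of the 210 s used. No verdict came back.

- **Bearing:** only one was present, and I put it in the tray. Late in the run it had been knocked aside inside the tray, to about (−16, +42) mm from the centre. The network and my own reading agree within about 2 mm. It is inside the ±60 mm limit and looks flat, though it lies near the wall.
- **Filters:** the 66, 87 and 108 mm filters were each set on the loading pad in that order, released slowly, and turned 60° to the nozzle. The last top picture shows all three caps matching the outlines of upright filters on their pads, with the 108 at the nozzle. The arm blocked most of the side view then, but the side view just before the lock step also showed the 108 and 87 upright.
- **Turntable:** in the last picture an empty pad sits on the expected outline at the loading mark, so the table is in a detent.
- **Lock knob:** I turned it about 106° clockwise. Torque rose to 0.36 N m, then dropped to below zero, which I read as one click, and I let go about 12° later. I could not read the clutch and screw angles directly. The top view puts the bar near 167°, as at release. The side-view fit was useless because the arm covered it.
- **Other things on the bench:** the robot pressed on none of them. I did not measure their positions again at the end.

I viewed 14 pictures, plus one extra close-up of the moved bearing.

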